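# Press the lids home on the condiment tubs and crate them

### The job

Close every open condiment tub (two or three of them) in the lid press: stand the tub in the round nest, pull the lever right down until the lid is fully home, then ease the lever slowly back up to its rest - never let it go and spring back. Stand all the closed tubs upright on the floor of the wooden crate, leaving the lever up. Hold the tubs by their bodies and do not push or grip the lids themselves, and leave the other things on the shelf where they are.

Things in the scene. Friction and masses are not known exactly. Their poses are not given: they have to be found in the camera images.
- tub1: white plastic condiment tub, straight round body 58 mm across and 52 mm high (0.15 kg); origin at the centre of its underside, z up. It may be absent. Its lid, a 54 mm disc 6 mm thick, stands proud at the start, so the whole is 64 mm high open and 58 mm closed
- tub2: white plastic condiment tub, straight round body 58 mm across and 52 mm high (0.15 kg); origin at the centre of its underside, z up. It may be absent. Its lid, a 54 mm disc 6 mm thick, stands proud at the start, so the whole is 64 mm high open and 58 mm closed
- tub3: white plastic condiment tub, straight round body 58 mm across and 52 mm high (0.15 kg); origin at the centre of its underside, z up. It may be absent. Its lid, a 54 mm disc 6 mm thick, stands proud at the start, so the whole is 64 mm high open and 58 mm closed
- tub4: white plastic condiment tub, straight round body 58 mm across and 52 mm high (0.15 kg); origin at the centre of its underside, z up. It may be absent. Its lid, a 54 mm disc 6 mm thick, stands proud at the start, so the whole is 64 mm high open and 58 mm closed
- tub1_lid (a joint): how far tub1's flip-top lid is pushed down, m: 0 = 6 mm proud with the grey neck showing, 0.006 = fully home on the rim. It is a stiff press-on fit: it needs about 15 N straight down on the lid and stays where it is left
- tub2_lid (a joint): how far tub2's flip-top lid is pushed down, m: 0 = 6 mm proud with the grey neck showing, 0.006 = fully home on the rim. It is a stiff press-on fit: it needs about 15 N straight down on the lid and stays where it is left
- tub3_lid (a joint): how far tub3's flip-top lid is pushed down, m: 0 = 6 mm proud with the grey neck showing, 0.006 = fully home on the rim. It is a stiff press-on fit: it needs about 15 N straight down on the lid and stays where it is left
- tub4_lid (a joint): how far tub4's flip-top lid is pushed down, m: 0 = 6 mm proud with the grey neck showing, 0.006 = fully home on the rim. It is a stiff press-on fit: it needs about 15 N straight down on the lid and stays where it is left
- nest (a point): centre of the floor of the lid press's round nest: a recess 61 mm wide and 8 mm deep with a small bevel in a 110 mm square aluminium block, floor 10 mm and block top 18 mm above the shelf. Its x axis points from the nest to the lever's hinge. The press is screwed to the shelf on a base plate 8 mm thick and 150 mm wide that reaches 72 mm in front of the nest centre and 162 mm behind it; two hinge cheeks stand 76 mm high, their outer faces 142 mm apart
- lever_hinge (a point): middle of the lever's hinge pin, 105 mm from the nest centre and 68 mm above the shelf; the pin is level and square to the nest's x axis
- lever_bar (a point): middle of the lever's round rubber handle bar (22 mm thick, 98 mm free length, parallel to the hinge pin), 220 mm from the pin, between two side arms that are 98 mm apart inside. With the lever up the bar stands about 288 mm above the shelf over the hinge and the nest is clear from above; with the lever down it is 68 mm above the shelf, 115 mm beyond the nest on the side away from the hinge
- lever (a joint): angle of the press lever, rad: 0 = up at rest (arms 3 degrees past upright), 1.62 = down (arms level; hard stop 1.64 with no tub). Pulled down, the bar swings over the nest; a 36 mm rubber pad 105 mm from the pin meets the lid at about 1.55 and has it home at 1.62. A spring pushes it up: at the bar 1 N when up, 6 N when down, some 13 N while a lid goes home. Let go, it flies back
- crate: loose slatted wooden crate, 150 mm (its x) by 250 mm (its y), sides 55 mm high and 6 mm thick with 12 mm square posts inside the corners, 6 mm floor; origin at the centre of its underside. Three tubs fit in a row along its y
- tumbler: glass tumbler, 72 mm wide, 95 mm high, standing; origin under its centre
- basting_pot: small black cast aluminium basting pot, 104 mm wide, 65 mm high, with a handle reaching 155 mm along its x; origin under the pot's centre
- skewer_holder: bamboo skewer holder, 74 mm wide, 120 mm high, with skewers up to 210 mm; origin under its centre
- tongs: stainless steel tongs with a slide ring, lying, 300 mm long along x, up to 60 mm wide and 24 mm high; origin near the middle, on the shelf
- salt_shaker: steel salt shaker, 46 mm wide, 78 mm high; origin under its centre
- sauce_bottle: amber glass sauce bottle, 60 mm wide, 170 mm high; origin under its centre
- bottle_opener: bottle opener lying flat, 165 mm along x, 30 mm wide, 10 mm high; origin near the middle, on the shelf
Mind the look-alikes: they are no part of the job. Leave any turquoise look-alike of the tub3 alone. What is shaped like the tub4 but blue is not meant.

How it is judged:
On the way, in this order (a step that is already met when the one before it is completed fails the run):
1. the first tub stands in the nest with its lid pressed home (((value of joint tub1_lid above 0.005 m and horizontal distance between tub1 and nest below 0.006 m and distance between tub1 and nest below 0.008 m) or (value of joint tub2_lid above 0.005 m and horizontal distance between tub2 and nest below 0.006 m and distance between tub2 and nest below 0.008 m) or (value of joint tub3_lid above 0.005 m and horizontal distance between tub3 and nest below 0.006 m and distance between tub3 and nest below 0.008 m) or (value of joint tub4_lid above 0.005 m and horizontal distance between tub4 and nest below 0.006 m and distance between tub4 and nest below 0.008 m))), for 0.1 s.
2. the lever is back up at its rest (value of joint lever below 0.06 rad), for 0.2 s.
At the end, for the whole second after the job is handed in: every tub present has its lid home (pushed down more than 5 of 6 mm) and stands upright (within 0.15 rad), at rest, on the floor of the crate; the lever is up within 0.06 rad of its rest; the crate stands level (value of joint each of tub1_lid, tub2_lid, tub3_lid, tub4_lid above 0.005 m and angle between each of tub1, tub2, tub3, tub4's own z axis and vertical below 0.15 rad and z of tub1 in the frame of crate between 0 and 0.016 m and x of tub1 in the frame of crate between -0.05 and 0.05 m and y of tub1 in the frame of crate between -0.1 and 0.1 m and linear speed of each of tub1, tub2, tub3, tub4 below 0.03 m/s and z of tub2 in the frame of crate between 0 and 0.016 m and x of tub2 in the frame of crate between -0.05 and 0.05 m and y of tub2 in the frame of crate between -0.1 and 0.1 m and z of tub3 in the frame of crate between 0 and 0.016 m and x of tub3 in the frame of crate between -0.05 and 0.05 m and y of tub3 in the frame of crate between -0.1 and 0.1 m and z of tub4 in the frame of crate between 0 and 0.016 m and x of tub4 in the frame of crate between -0.05 and 0.05 m and y of tub4 in the frame of crate between -0.1 and 0.1 m and value of joint lever below 0.06 rad and angle between crate's own z axis and vertical below 0.1 rad); the robot touches nothing.
It fails at once if the lever springs back (rising faster than 2 rad/s, which is 0.44 m/s at the bar) (velocity of joint lever below -2 rad/s).
It fails at once if a lid is pushed or gripped by the robot itself (more than 8 N) (contact force between any of the fingers, the arm and tub1_lid above 8 N or contact force between any of the fingers, the arm and tub2_lid above 8 N or contact force between any of the fingers, the arm and tub3_lid above 8 N or contact force between any of the fingers, the arm and tub4_lid above 8 N).
It fails at once if another thing on the shelf is moved more than 5 cm or tipped (distance of any of tumbler, basting_pot, skewer_holder, tongs, salt_shaker, sauce_bottle, bottle_opener from where it was at the start of the episode above 0.05 m or angle between any of tumbler, basting_pot, skewer_holder, tongs, salt_shaker, sauce_bottle, bottle_opener's own z axis and vertical above 0.5 rad).
Of tub1, tub2, tub3, tub4 only 2 to 3 are there at a start; the rules pass over those that are not, and their reading is None.
At some moment in a run one of tub1, tub2, tub3, tub4 may be knocked a few centimetres aside while the robot is not near it.
It also fails if it takes over 210 s, if anything falls off the work surface, if the arm or the gripper's body presses on something with over 40 N, if the wrist force passes 120 N, or if a joint passes its speed limit or range.

### The arm

A 6-joint arm with a two-finger parallel gripper is mounted at the origin on the work surface. World frame = base frame: x ahead of the robot, y to its left, z up, the work surface at z = 0. Lengths are in m, angles in rad, forces in N, time in s.
With the tool pointing down it reaches from about 0.35 to 0.775 m from the base axis. Payload 5.5 kg.
Tool frame: the origin (TCP) lies on the centre line of the jaws, within the pads' length; the fingertips stand 8 mm ahead of it and the grasp point (between the pads) lies 11 mm behind it; z points along the fingers, y is the direction in which the jaws open and shut (so a half turn about z gives the same grasp; the last joint's range is limited). The gripper opens to 85 mm and grips with 20 to 120 N. Pads are 22 mm wide; open, the fingers measure 114 mm over their backs; the gripper's body (76 mm by 85 mm) begins 54 mm behind the grasp point. The pads swing forward as they close: fully open they stand 13 mm farther back than shut.
Start: joints at [-1.345, 0.313, 0.046, 1.304, 0, 1.431], TCP at [0.206, -0.537, 0.239] pointing down, gripper open.
Joint ranges: [-2.76, 2.76], [-0.86, 1.69], [-1.03, 1.26], [-2.2, 2.34], [-1.47, 1.5], [-3.14, 3.14]. Speed limits (rad/s): [2.57, 2.57, 3.14, 3.14, 3.14, 3.14].

### API

Orientations are given as a unit quaternion [w, x, y, z].
In Python, from workcell import env gives the robot as it stands. The module is installed in compiled form; this text tells all that it offers.
- The arm moves only by the tool play_rows, never from a script. Its argument "steps" is a list of rows, each an object with "claw": the closure in counts, from 0 (fully open) to 255 (shut); "dp": the shift along the tool's x, y, z in m, a list of three; "angular": the turn, a rotation vector about the tool's x, y, z in degrees, a list of three. In form: [{"claw": claw, "dp": [dx, dy, dz], "angular": [wx, wy, wz]}, ...]. A call has exactly 8 rows; each row shifts and turns the commanded pose from where the row before left it, along the tool's axes as they then stand; what a row does not reach is not made up. A row lasts 1/12 s, in which the tool goes at most 41.7 mm and 7.16 degrees, less where a joint would pass 70% of its speed; a pose out of reach is approached as far as the arm can. A call is refused whole if a number of a shift passes 0.0417 or a number of a turn 7.16, either way. A call with a gripper value outside its range is refused whole. The fingers move at their own pace and stop on an object; "force" is the grip in N (left out, the last holds). Time passes only in rows, so rows that do not move let the fingers close, or fill a call up. It gives the time, the measured TCP pose, the force and the opening at its end, in the units of the state.
- env.get_state(): the state, without advancing time (a new reading comes with each control period).
- env.read_camera(name): name is "side" or "top" or "wrist"; returns (picture, depth): 420x560x3 uint8, red, green, blue; 420x560 float32, m along the optical axis (not along the pixel's ray), 0 where there is no reading.
- env.calibration(name): a dict with "fx", "fy", "cx", "cy" (pixels), "k1" (the pictures are not rectified: a ray, as slopes to the right and down, at radius r is drawn at 1 + k1 r^2 times it, then the intrinsics apply), "world_from_camera" (4x4, takes a point from camera to world coordinates); the wrist camera has in their place "hand_eye" (4x4, takes a point from camera to tool coordinates, whose origin is the TCP and whose axes are the flange's). Camera axes: x right, y down, z forward; pixel columns grow to the right and rows downward; lengths in m; the calibration is good to about 2 mm. A picture is of the moment at which its call begins: read the wrist's pose just before it. calibration takes no time and is no camera call.
- env.hand_in(): hands the job in, once; it reports no verdict.
The state is a dict: "clock": time; "joint_pos": joint angles; "qvel": joint speeds; "tau": joint torques, N m; "tcp_pos": TCP position; "orientation": TCP orientation; "wrist_force": force on the tool from outside, world axes, zero at the start; "ft_torque": the same for the moment, N m; "finger_gap": finger opening in m.
Only numpy, scipy, OpenCV 4.12 (cv2) and the standard library are available. Lean on these libraries where they do the work, as an engineer would, in place of code of your own. Each camera call takes 0.05 s, during which the arm holds its last target. There are 200 camera calls.

## Working session

There is one attempt and no reset: what is moved stays moved. The work goes in short steps, Python scripts to look and compute and a tool call to move; the robot and the scene stay as the last step left them, time stands still between calls to the robot, and variables do not carry over. Pictures are saved under pics/ and viewed, about 12 in all and at most 16, crops included, and the job is handed in when it is done.

Besides the shell and the picture viewer there is one more tool, called after ">>>" as name(argument=value, ...), one argument or row to a line, values as JSON. play_rows: Moves the arm, as the interface text tells. Its arguments: {"type":"object","properties":{"steps":{"type":"array","items":{"type":"object","properties":{"claw":{"type":"number"},"dp":{"type":"array","items":{"type":"number"}},"angular":{"type":"array","items":{"type":"number"}}}}},"force":{"type":"number"}},"required":["steps"]}

```bash
mkdir -p pics; cat > h.py <<'E'
import numpy as np, cv2
from workcell import env
from scipy.spatial.transform import Rotation as R
def shot(name):
    s=env.get_state(); im,d=env.read_camera(name); c=env.calibration(name)
    if 'world_from_camera' in c: T=np.array(c['world_from_camera'])
    else:
        q=s['orientation']; W=np.eye(4); W[:3,:3]=R.from_quat([q[1],q[2],q[3],q[0]]).as_matrix(); W[:3,3]=s['tcp_pos']
        T=W@np.array(c['hand_eye'])
    return im,d,c,T
def rays(c,uv):
    K=np.array([[c['fx'],0,c['cx']],[0,c['fy'],c['cy']],[0,0,1]]); 
    return cv2.undistortPoints(np.array(uv,float).reshape(-1,1,2),K,np.array([c['k1'],0,0,0.])).reshape(-1,2)
def cloud(d,c,T):
    h,w=d.shape; u,v=np.meshgrid(np.arange(w),np.arange(h))
    r=rays(c,np.stack([u.ravel(),v.ravel()],1)); z=d.ravel()
    P=np.c_[r*z[:,None],z]@T[:3,:3].T+T[:3,3]; P[z==0]=np.nan
    return P.reshape(h,w,3)
def plane(c,T,uv,z):
    r=rays(c,uv); D=np.c_[r,np.ones(len(r))]@T[:3,:3].T
    return T[:3,3]+D*((z-T[2,3])/D[:,2])[:,None]
def save(n,im): cv2.imwrite('pics/'+n+'.png',im[:,:,::-1])
E
python3 - <<'E'
from h import *
for n in ['top','side']:
    im,d,c,T=shot(n); save(n+'0',im); np.savez(n+'0.npz',im=im,d=d,T=T,P=cloud(d,c,T)); print(n,c,)
print(env.get_state())
E
```

```text
top {'fx': 434.5290955208379, 'fy': 434.5290955208379, 'cx': 279.3416706925828, 'cy': 212.17195168900608, 'k1': -0.015510146926733286, 'world_from_camera': array([[ 0.02362484, -0.99056977,  0.13495705,  0.40717098],
       [-0.99948792, -0.02048894,  0.02457835, -0.12761574],
       [-0.02158145, -0.1354686 , -0.99054657,  1.26928347],
       [ 0.        ,  0.        ,  0.        ,  1.        ]])}
side {'fx': 522.5884381322236, 'fy': 522.5884381322236, 'cx': 272.1786882947962, 'cy': 198.009952512057, 'k1': 0.024861639246737656, 'world_from_camera': array([[-0.91754631, -0.29469611,  0.26695127,  0.1903486 ],
       [-0.39749648,  0.66246992, -0.63492531,  0.74076929],
       [ 0.01026283, -0.68868556, -0.7249875 ,  1.1950134 ],
       [ 0.        ,  0.        ,  0.        ,  1.        ]])}
{'clock': 0.1, 'joint_pos': array([-1.34464811e+00,  3.13895227e-01,  4.50809488e-02,  1.30361280e+00,
       -1.98575185e-05,  1.43120094e+00]), 'qvel': array([ 0.00018002, -0.00147765,  0.00022427,  0.00065006,  0.00071912,
       -0.00136605]), 'tau': array([ 1.77122711e-03, -4.81725597e+01,  2.99244511e+01,  1.27690969e-02,
       -2.73039814e-04,  3.42191449e-06]), 'tcp_pos': array([ 0.20553037, -0.53652604,  0.23851039]), 'orientation': array([-8.14180988e-04,  9.83325171e-01,  1.81854179e-01, -4.51949077e-05]), 'wrist_force': array([-0.57324968,  0.00989612,  0.29981823]), 'ft_torque': array([-0.0106108 , -0.02777698, -0.02381476]), 'finger_gap': 0.08519050619443362}
```

View pics/top0.png

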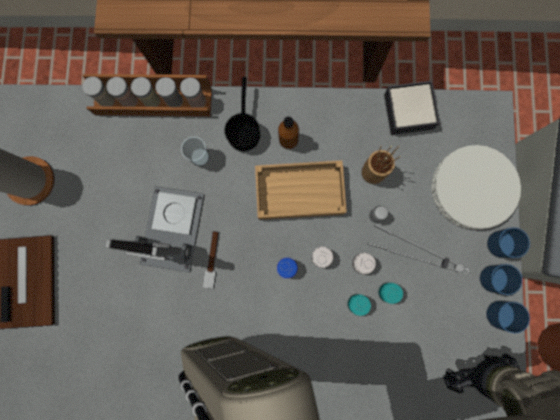

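View pics/side0.png

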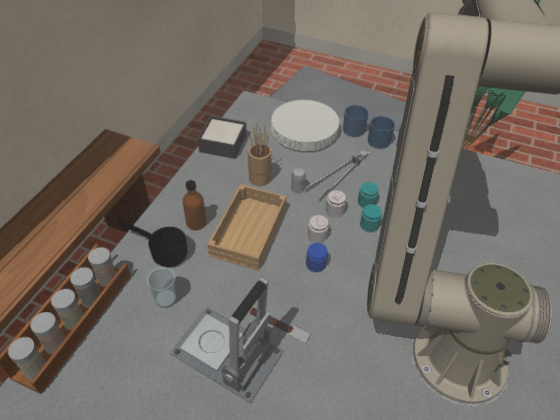

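The top view shows white tubs at (323,258) and (365,264), turquoise ones at (360,305) and (392,293), a blue one at (288,268), the press at (170,225) and the crate at (301,190). The side view agrees. Next I'll measure them from the point clouds.

```bash
python3 - <<'E'
from h import *
z=np.load('top0.npz'); P=z['P']; im=z['im']; S=np.load('side0.npz'); Q=S['P']
hsv=cv2.cvtColor(im,cv2.COLOR_RGB2HSV)
def seg(P,x0,x1,y0,y1,lo,hi):
    m=(P[...,0]>x0)&(P[...,0]<x1)&(P[...,1]>y0)&(P[...,1]<y1)&(P[...,2]>lo)&(P[...,2]<hi); return P[m]
for uv in [(323,258),(365,264),(288,268),(360,305),(392,293),(174,213),(301,190),(195,150),(381,214),(120,245),(188,257),(289,130),(380,168),(210,260)]:
    print('top',uv,np.round(P[uv[1],uv[0]],4))
for uv in [(336,203),(318,228),(317,257),(212,342)]: print('side',uv,np.round(Q[uv[1],uv[0]],4))
for uv in [(323,258),(365,264)]:
    c=P[uv[1],uv[0]]
    for n,A in(('top',P),('side',Q)):
        p=seg(A,c[0]-.05,c[0]+.05,c[1]-.05,c[1]+.05,.045,.08)
        t=p[p[:,2]>np.percentile(p[:,2],90)-.006]
        print(n,len(t),'minEnc',cv2.minEnclosingCircle(t[:,:2].astype(np.float32)),'z',np.percentile(p[:,2],[50,90,98]))
c=P[190,301]
for n,A in(('top',P),('side',Q)):
    p=seg(A,c[0]-.16,c[0]+.16,c[1]-.2,c[1]+.2,.045,.062); print(n,'crate',len(p),cv2.minAreaRect(p[:,:2].astype(np.float32)))
    f=seg(A,c[0]-.16,c[0]+.16,c[1]-.2,c[1]+.2,.24,.32)
for n,A in(('top',P),('side',Q)):
    p=seg(A,.2,.7,.0,.4,.26,.35); print(n,'bar',len(p),cv2.minAreaRect(p[:,:2].astype(np.float32)),p[:,2].max())
    p=seg(A,.2,.7,.0,.4,.013,.022); print(n,'block',len(p),cv2.minAreaRect(p[:,:2].astype(np.float32)))
    p=seg(A,.2,.7,.0,.4,.005,.011); print(n,'base',len(p),cv2.minAreaRect(p[:,:2].astype(np.float32)))
save('crop_press',cv2.resize(im[170:290,80:240],None,fx=4.5,fy=4.5,interpolation=cv2.INTER_CUBIC))
save('crop_tubs',cv2.resize(S['im'][160:280,270:410],None,fx=4.5,fy=4.5,interpolation=cv2.INTER_CUBIC))
E
```

```text
top (323, 258) [ 0.4464 -0.2209  0.0652]
top (365, 264) [ 0.4326 -0.3356  0.0679]
top (288, 268) [ 0.4169 -0.1252  0.0644]
top (360, 305) [ 0.3218 -0.3225  0.0646]
top (392, 293) [ 0.356  -0.4088  0.0665]
top (174, 213) [0.5697 0.2132 0.0114]
top (301, 190) [ 0.6467 -0.1587  0.006 ]
top (195, 150) [0.7639 0.1629 0.0021]
top (381, 214) [ 0.5707 -0.379   0.0742]
top (120, 245) [0.4573 0.2541 0.2983]
top (188, 257) [0.4413 0.1593 0.0366]
top (289, 130) [ 0.787  -0.1203  0.1336]
top (380, 168) [ 0.6894 -0.3676  0.1205]
top (210, 260) [0.4349 0.1009 0.0107]
side (336, 203) [ 0.427  -0.3126  0.059 ]
side (318, 228) [ 0.4417 -0.1953  0.0636]
side (317, 257) [ 0.4083 -0.0945  0.068 ]
side (212, 342) [0.5669 0.2146 0.0119]
top 262 minEnc ((0.4497010409832001, -0.22026242315769196), 0.026686619967222214) z [0.06370084 0.06725306 0.06919272]
side 191 minEnc ((0.44624653458595276, -0.21710824966430664), 0.028592288494110107) z [0.06159196 0.06569853 0.06740486]
top 285 minEnc ((0.4350329339504242, -0.3376450836658478), 0.02698300965130329) z [0.0637597  0.06701965 0.06962063]
side 174 minEnc ((0
[... 406 characters left out ...]
915454864502, 0.11901681870222092), 35.48701477050781) 0.3495099348561297
top block 1139 ((0.5198963284492493, 0.18204447627067566), (0.21386712789535522, 0.22362802922725677), 82.539306640625)
top base 2558 ((0.450508713722229, 0.19879372417926788), (0.5007034540176392, 0.39750468730926514), 0.27368396520614624)
side bar 1536 ((0.35614293813705444, 0.1483982652425766), (0.34339720010757446, 0.12208836525678635), 35.361236572265625) 0.34996256016361305
side block 1468 ((0.5025885105133057, 0.19226551055908203), (0.21427671611309052, 0.2557869255542755), 81.94779968261719)
side base 2687 ((0.44900622963905334, 0.19960464537143707), (0.3962244391441345, 0.49763837456703186), 89.79854583740234)
```

View pics/crop_press.png

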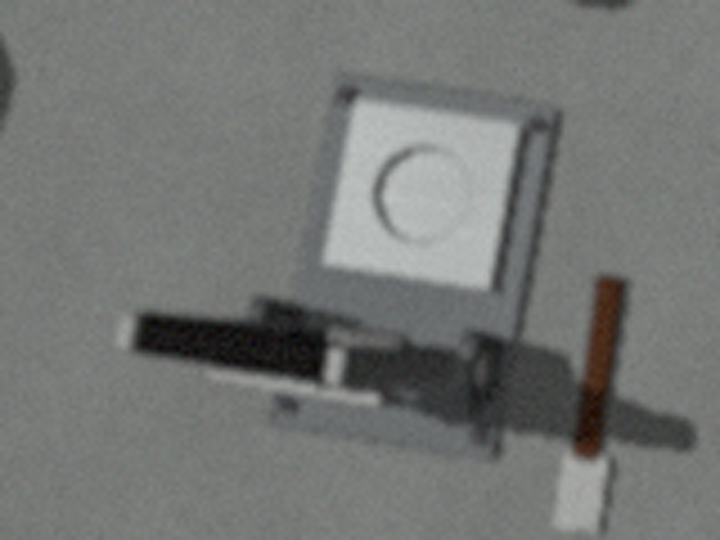

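View pics/crop_tubs.png

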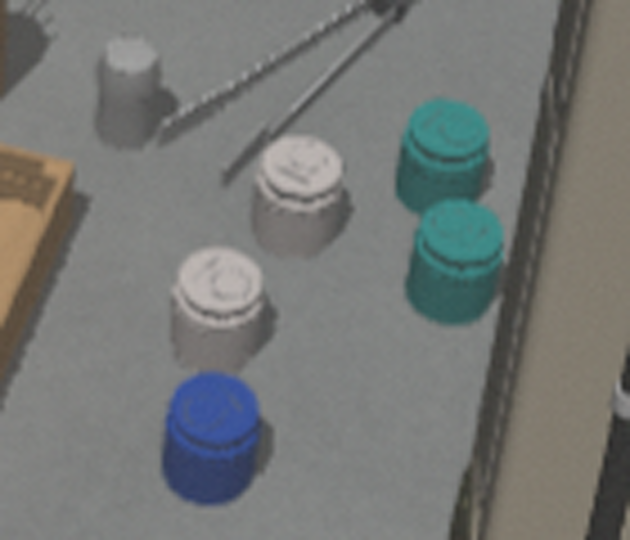

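The crops show the nest rim centred at about (421,194) in the press crop. The bar runs from (137,332) to (328,355). Both white tubs have proud lids. Next I'll compute world positions from these pixels.

```bash
python3 - <<'E'
from h import *
c=env.calibration('top'); T=np.array(c['world_from_camera']); P=np.load('top0.npz')['P'];Q=np.load('side0.npz')['P']
f=lambda a,o:[((u+.5)/4.5-.5+o[0],(v+.5)/4.5-.5+o[1]) for u,v in a]
o=(80,170)
B=plane(c,T,f([(350,98),(523,122),(497,290),(322,264),(421,194)],o),.018); print('block',B.round(4),B[:4].mean(0))
for i in range(4): print(np.linalg.norm(B[i]-B[(i+1)%4]))
d=(B[2]-B[1])+(B[3]-B[0]); e=(B[1]-B[0])+(B[2]-B[3]); print('yaw x',np.degrees(np.arctan2(d[1],d[0])),'e',np.degrees(np.arctan2(e[1],e[0]))-90)
print('bar ends',plane(c,T,f([(135,332),(330,357)],o),.293).round(4))
def seg(P,x0,x1,y0,y1,lo,hi):
    m=(P[...,0]>x0)&(P[...,0]<x1)&(P[...,1]>y0)&(P[...,1]<y1)&(P[...,2]>lo)&(P[...,2]<hi); return P[m]
for n,A in(('top',P),('side',Q)):
    p=seg(A,.54,.76,-.32,0,.045,.062); print(n,'crate',len(p),cv2.minAreaRect(p[:,:2].astype(np.float32)))
    p=seg(A,.38,.53,.1,.3,.27,.31); print(n,'bar',len(p),cv2.minAreaRect(p[:,:2].astype(np.float32)),p[:,2].max(), p.mean(0))
    p=seg(A,.47,.68,.12,.32,.013,.024); print(n,'block',len(p),cv2.minAreaRect(p[:,:2].astype(np.float32)))
    p=seg(A,.2,.56,-.5,0.0,.09,.35); print('high',len(p))
E
```

```text
block [[0.632  0.2644 0.018 ]
 [0.6183 0.1497 0.018 ]
 [0.5082 0.161  0.018 ]
 [0.5226 0.276  0.018 ]
 [0.5696 0.214  0.018 ]] [0.57028558 0.21277321 0.018     ]
0.1155986868893157
0.11072023799620824
0.11580872511581647
0.11009472673877924
yaw x 174.04269908471034 e -186.9591062635457
bar ends [[0.4607 0.2804 0.293 ]
 [0.4504 0.1802 0.293 ]]
top crate 784 ((0.667791485786438, -0.14271214604377747), (0.20593884587287903, 0.2693869173526764), 4.693751335144043)
top bar 524 ((0.4535869061946869, 0.2282683551311493), (0.11855534464120865, 0.02213607169687748), 82.62509155273438) 0.30516609535978223 [0.45306432 0.22535909 0.29633096]
top block 1159 ((0.5549643635749817, 0.213379368185997), (0.1416032463312149, 0.1631534993648529), 82.9915771484375)
high 136
side crate 788 ((0.6664047837257385, -0.14474442601203918), (0.2074238508939743, 0.27104827761650085), 4.402538299560547)
side bar 654 ((0.4522061049938202, 0.23075926303863525), (0.11862020194530487, 0.02240614779293537), 82.47191619873047) 0.30246640553531834 [0.45087979 0.23674236 0.29448261]
side block 1400 ((0.548931360244751, 0.22182191908359528), (0.14277411997318268, 0.17233286798000336), 81.98595428466797)
high 15
```

>>> play_rows(
  steps=[
    {"claw": 0,"dp": [0,0,0],"angular": [0,0,7]},
    {"claw": 0,"dp": [0,0,0],"angular": [0,0,7]},
    {"claw": 0,"dp": [0,0,0],"angular": [0,0,6.95]},
    {"claw": 0,"dp": [0.024,-0.0317,0],"angular": [0,0,0]},
    {"claw": 0,"dp": [0.024,-0.0317,0],"angular": [0,0,0]},
    {"claw": 0,"dp": [0.024,-0.0317,0],"angular": [0,0,0]},
    {"claw": 0,"dp": [0.024,-0.0317,0],"angular": [0,0,0]},
    {"claw": 0,"dp": [0.024,-0.0317,0],"angular": [0,0,0]},
  ],
  force=40,
)

```text
clock: 0.77
tcp_pos: [0.3261, -0.3767, 0.2389]
orientation: [-0.0, 1.0, -0.0, -0.0]
wrist_force: [1.0, -0.0, 0.7]
finger_gap: 0.0853
```

>>> play_rows(
  steps=[
    {"claw": 0,"dp": [0.024,-0.0317,0],"angular": [0,0,0]},
    {"claw": 0,"dp": [0.024,-0.0317,0],"angular": [0,0,0]},
    {"claw": 0,"dp": [0.024,-0.0317,0],"angular": [0,0,0]},
    {"claw": 0,"dp": [0.024,-0.0317,0],"angular": [0,0,0]},
    {"claw": 0,"dp": [0.02,-0.0317,0],"angular": [0,0,0]},
    {"claw": 0,"dp": [0,0,0],"angular": [0,0,0]},
    {"claw": 0,"dp": [0,0,0],"angular": [0,0,0]},
    {"claw": 0,"dp": [0,0,0],"angular": [0,0,0]},
  ],
)

```text
clock: 1.43
tcp_pos: [0.4415, -0.2199, 0.239]
orientation: [0.0, 1.0, 0.001, -0.0]
wrist_force: [0.4, -1.0, -0.7]
finger_gap: 0.0852
```

```bash
python3 - <<'E'
from h import *
ims=[]
s=env.get_state(); print(s['tcp_pos'],s['orientation'],s['joint_pos'])
for n in ['wrist','side','top']:
    im,d,c,T=shot(n); ims.append(im); np.savez(n+'1.npz',im=im,d=d,T=T,P=cloud(d,c,T))
print(c,)
save('m1',np.vstack([np.hstack(ims[:1]),]))
save('m1b',cv2.resize(np.hstack(ims[1:]),(800,300)))
E
```

```text
[ 0.44145109 -0.21986075  0.23899171] [ 5.81472172e-05  9.99999774e-01  5.53439254e-04 -3.78325597e-04] [-6.24692123e-01  1.55454247e-01 -1.58931872e-01  1.25695565e+00
 -5.37158990e-04  2.51579380e+00]
{'fx': 434.5290955208379, 'fy': 434.5290955208379, 'cx': 279.3416706925828, 'cy': 212.17195168900608, 'k1': -0.015510146926733286, 'world_from_camera': array([[ 0.02362484, -0.99056977,  0.13495705,  0.40717098],
       [-0.99948792, -0.02048894,  0.02457835, -0.12761574],
       [-0.02158145, -0.1354686 , -0.99054657,  1.26928347],
       [ 0.        ,  0.        ,  0.        ,  1.        ]])}
```

View pics/m1.png

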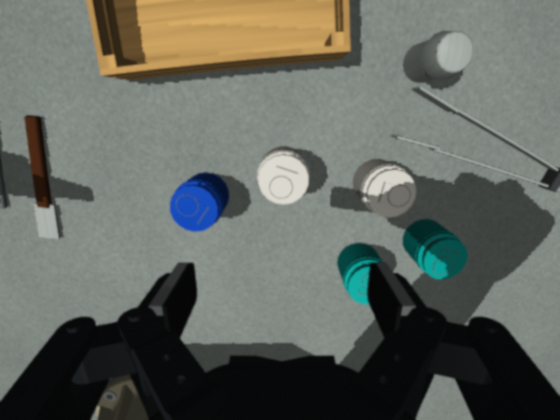

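View pics/m1b.png

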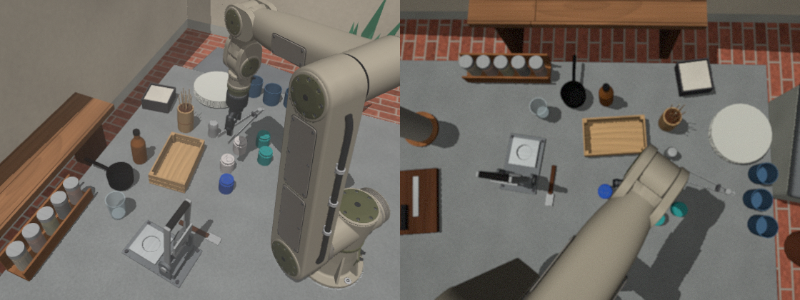

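The wrist view shows white tub A at (283,178), tub B at (388,189), the crate at the top and no third white tub. The top thumbnail also shows the area the arm hid before, and it's empty there.

```bash
python3 - <<'E'
from h import *
W=np.load('wrist1.npz'); c=env.calibration('wrist'); T=W['T']; P=W['P']; im=W['im']
print('T',T.round(3))
for (u,v) in [(283,178),(388,189)]:
    g=P[v-40:v+40,u-40:u+40].reshape(-1,3); g=g[np.isfinite(g[:,0])]
    t=g[(g[:,2]>.057)&(g[:,2]<.075)]; print('cloud',cv2.minEnclosingCircle(t[:,:2].astype(np.float32)),np.median(t,0))
    # white lid blob
    print('plane',plane(c,T,[(u,v)],.064).round(4))
A=np.load('top1.npz')['P']; B=np.load('side1.npz')['P']
for n,Z in (('top',A),('side',B)):
  for t in (0,.1,.15,.2,.3):  # along forearm from wrist toward base
    x,y=.4415*(1-t/.5),-.22*(1-t/.5)
    m=(np.hypot(Z[...,0]-x,Z[...,1]-y)<.05)&(Z[...,2]>.1); z=Z[m][:,2]
    print(n,t,(x,y),len(z),np.percentile(z,[1,50,99]).round(3) if len(z) else '')
cr=plane(c,T,[(100,75),(351,53)],.055); print('crate near corners',cr.round(4))
E
```

```text
T [[ 0.    -0.951 -0.308  0.52 ]
 [-1.    -0.     0.    -0.221]
 [-0.     0.308 -0.951  0.374]
 [ 0.     0.     0.     1.   ]]
cloud ((0.44969576597213745, -0.22174756228923798), 0.027099555358290672) [ 0.45093677 -0.22187134  0.06471256]
plane [[ 0.4519 -0.2219  0.064 ]]
cloud ((0.43533921241760254, -0.3394228518009186), 0.027532005682587624) [ 0.43627438 -0.33787064  0.06463677]
plane [[ 0.4402 -0.3347  0.064 ]]
top 0 (0.4415, -0.22) 4354 [0.69  0.715 0.723]
top 0.1 (0.3532, -0.17600000000000002) 4550 [0.709 0.729 0.743]
top 0.15 (0.30905, -0.154) 4687 [0.715 0.74  0.752]
top 0.2 (0.26489999999999997, -0.132) 4163 [0.721 0.749 0.759]
top 0.3 (0.1766, -0.08800000000000001) 0 
side 0 (0.4415, -0.22) 3961 [0.282 0.535 0.721]
side 0.1 (0.3532, -0.17600000000000002) 696 [0.506 0.725 0.741]
side 0.15 (0.30905, -0.154) 443 [0.732 0.742 0.75 ]
side 0.2 (0.26489999999999997, -0.132) 441 [0.741 0.751 0.759]
side 0.3 (0.1766, -0.08800000000000001) 353 [0.758 0.768 0.776]
crate near corners [[ 0.5572 -0.0367  0.055 ]
 [ 0.5748 -0.2881  0.055 ]]
```

>>> play_rows(
  steps=[
    {"claw": 0,"dp": [0.0083,0.0013,0],"angular": [0,0,0]},
    {"claw": 0,"dp": [0,0,0.03],"angular": [0,0,0]},
    {"claw": 0,"dp": [0,0,0.03],"angular": [0,0,0]},
    {"claw": 0,"dp": [0,0,0.03],"angular": [0,0,0]},
    {"claw": 0,"dp": [0,0,0.03],"angular": [0,0,0]},
    {"claw": 0,"dp": [0,0,0.03],"angular": [0,0,0]},
    {"claw": 0,"dp": [0,0,0.03],"angular": [0,0,0]},
    {"claw": 0,"dp": [0,0,0.02],"angular": [0,0,0]},
  ],
)

```text
clock: 2.25
tcp_pos: [0.4488, -0.2216, 0.0366]
orientation: [-0.001, 1.0, -0.001, -0.001]
wrist_force: [-0.7, 0.3, 0.5]
finger_gap: 0.0853
```

>>> play_rows(
  steps=[
    {"claw": 0,"dp": [0,0,0.02],"angular": [0,0,0]},
    {"claw": 0,"dp": [0,0,0.001],"angular": [0,0,0]},
    {"claw": 120,"dp": [0,0,0],"angular": [0,0,0]},
    {"claw": 120,"dp": [0,0,0],"angular": [0,0,0]},
    {"claw": 120,"dp": [0,0,0],"angular": [0,0,0]},
    {"claw": 120,"dp": [0,0,0],"angular": [0,0,0]},
    {"claw": 120,"dp": [0,0,0],"angular": [0,0,0]},
    {"claw": 120,"dp": [0,0,0],"angular": [0,0,0]},
  ],
  force=40,
)

```text
clock: 2.92
tcp_pos: [0.4511, -0.2222, 0.0197]
orientation: [0.001, 1.0, 0.0, 0.001]
wrist_force: [-0.2, -0.6, 6.7]
finger_gap: 0.0571
```

>>> play_rows(
  steps=[
    {"claw": 120,"dp": [0,0,-0.02],"angular": [0,0,0]},
    {"claw": 120,"dp": [0,0,-0.035],"angular": [0,0,0]},
    {"claw": 120,"dp": [0,0,-0.035],"angular": [0,0,0]},
    {"claw": 120,"dp": [0,0,-0.03],"angular": [0,0,0]},
    {"claw": 120,"dp": [0.03,0,0],"angular": [0,0,0]},
    {"claw": 120,"dp": [0.03,0,0],"angular": [0,0,0]},
    {"claw": 120,"dp": [0.03,0,0],"angular": [0,0,0]},
    {"claw": 120,"dp": [0.029,0,0],"angular": [0,0,0]},
  ],
)

```text
clock: 3.58
tcp_pos: [0.5702, -0.221, 0.1388]
orientation: [0.0, 1.0, 0.0, 0.0]
wrist_force: [-0.1, 0.0, -1.7]
finger_gap: 0.0573
```

>>> play_rows(
  steps=[
    {"claw": 120,"dp": [0,-0.03,0],"angular": [0,0,0]},
    {"claw": 120,"dp": [0,-0.035,0],"angular": [0,0,0]},
    {"claw": 120,"dp": [0,-0.035,0],"angular": [0,0,0]},
    {"claw": 120,"dp": [0,-0.035,0],"angular": [0,0,0]},
    {"claw": 120,"dp": [0,-0.035,0],"angular": [0,0,0]},
    {"claw": 120,"dp": [0,-0.035,0],"angular": [0,0,0]},
    {"claw": 120,"dp": [0,-0.03,0],"angular": [0,0,0]},
    {"claw": 120,"dp": [0,0,0],"angular": [0,0,0]},
  ],
)

```text
clock: 4.25
tcp_pos: [0.5678, 0.0191, 0.1382]
orientation: [-0.001, 1.0, 0.003, -0.001]
wrist_force: [0.5, -0.1, -1.5]
finger_gap: 0.0571
```

```bash
python3 - <<'E'
from h import *
s=env.get_state(); print(s['tcp_pos'],s['finger_gap'],s['wrist_force'])
im,d,c,T=shot('wrist'); np.savez('wrist2.npz',im=im,d=d,T=T,P=cloud(d,c,T))
im2,_,_,_=shot('side')
save('m2',np.hstack([cv2.resize(im,(400,300)),cv2.resize(im2,(400,300))]))
E
```

```text
[0.56779448 0.01909578 0.13820723] 0.05706252716510295 [ 0.51810928 -0.11896944 -1.4803225 ]
```

View pics/m2.png

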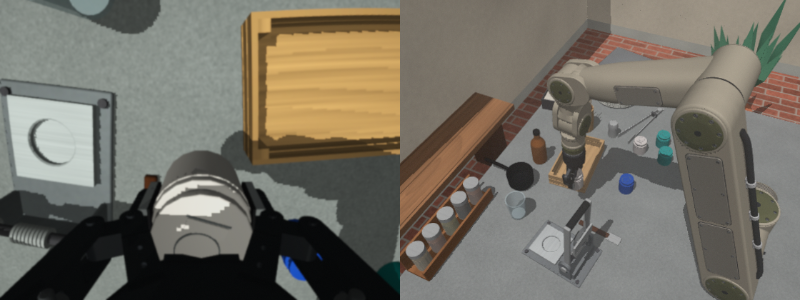

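Tub A is held upright with the lid free of the pads, and the nest is at the left. Next I'll measure where the tub sits in the jaws and where the nest is, from this close view.

```bash
python3 - <<'E'
from h import *
W=np.load('wrist2.npz'); c=env.calibration('wrist'); T=W['T']; P=W['P']; im=W['im']
tcp=env.get_state()['tcp_pos']
m=(np.abs(P[...,0]-tcp[0])<.06)&(np.abs(P[...,1]-tcp[1])<.025)&(P[...,2]>.165)&(P[...,2]<.20)
v,u=np.where(m); print('lid px',u.min(),u.max(),v.min(),v.max(),'z',np.percentile(P[m][:,2],[5,50,95]))
p=P[m]; print(cv2.minEnclosingCircle(p[:,:2].astype(np.float32)), 'tcp',tcp)
save('nestcrop',np.hstack([cv2.resize(im[110:260,0:160],(640,600),interpolation=cv2.INTER_CUBIC)]))
E
```

```text
lid px 210 374 244 363 z [0.16906286 0.18271626 0.18404363]
((0.5703014135360718, 0.015973703935742378), 0.02947624772787094) tcp [0.56844727 0.01517429 0.13822543]
```

View pics/nestcrop.png

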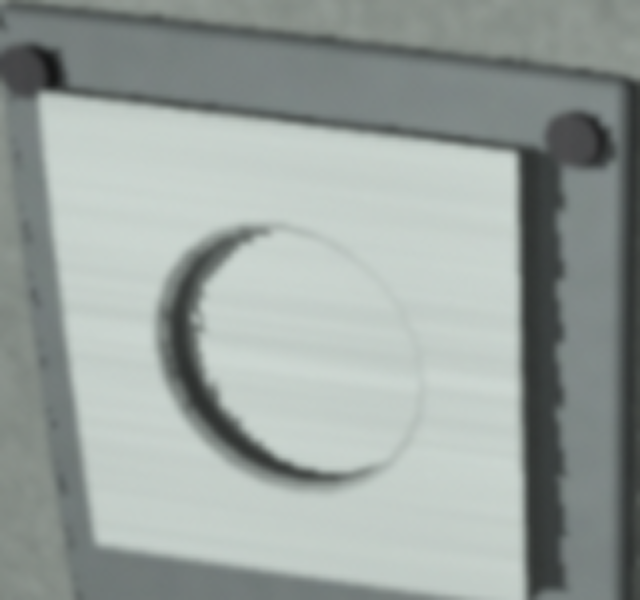

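>>> play_rows(
  steps=[
    {"claw": 120,"dp": [0,-0.03,0],"angular": [0,0,0]},
    {"claw": 120,"dp": [0,-0.03,0],"angular": [0,0,0]},
    {"claw": 120,"dp": [0,0,0],"angular": [0,0,0]},
    {"claw": 120,"dp": [0,0,0],"angular": [0,0,0]},
    {"claw": 120,"dp": [0,0,0],"angular": [0,0,0]},
    {"claw": 120,"dp": [0,0,0],"angular": [0,0,0]},
    {"claw": 120,"dp": [0,0,0],"angular": [0,0,0]},
    {"claw": 120,"dp": [0,0,0],"angular": [0,0,0]},
  ],
)

```text
clock: 5.02
tcp_pos: [0.569, 0.0726, 0.1383]
orientation: [0.0, 1.0, -0.001, -0.0]
wrist_force: [0.0, -1.2, -2.0]
finger_gap: 0.0571
```

```bash
python3 - <<'E'
from h import *
s=env.get_state();print(s['tcp_pos'],s['orientation'])
im,d,c,T=shot('wrist'); print(T[:3,3],env.get_state()['tcp_pos']); P=cloud(d,c,T); np.savez('wrist3.npz',im=im,d=d,T=T,P=P)
tcp=s['tcp_pos']
m=(np.abs(P[...,0]-tcp[0])<.06)&(np.abs(P[...,1]-tcp[1])<.025)&(P[...,2]>.165)&(P[...,2]<.20)
for lo in(.165,.178):
    p=P[m&(P[...,2]>lo)]; print(cv2.minEnclosingCircle(p[:,:2].astype(np.float32)), p[:,:2].min(0),p[:,:2].max(0),'tcp',tcp)
# nest px guess
g=np.array([[.570,.213,.018]]); Ti=np.linalg.inv(T); q=(Ti[:3,:3]@g[0]+Ti[:3,3]); print(q[0]/q[2]*c['fx']+c['cx'],q[1]/q[2]*c['fy']+c['cy'])
u=int(q[0]/q[2]*c['fx']+c['cx']);v=int(q[1]/q[2]*c['fy']+c['cy']); u0=max(u-75,0);v0=max(v-75,0)
cr=im[v0:v0+150,u0:u0+150]; print(u0,v0,cr.shape)
save('nest3',cv2.resize(cr,None,fx=4,fy=4,interpolation=cv2.INTER_CUBIC))
E
```

```text
[0.56899953 0.07263397 0.13826232] [ 1.22804897e-04  9.99999703e-01 -7.61518212e-04 -1.04086522e-06]
[0.64774002 0.07179112 0.27329656] [0.5689555  0.07283904 0.13826508]
((0.5712916851043701, 0.07254467904567719), 0.028905179351568222) [0.55359485 0.04764838] [0.59776098 0.09760577] tcp [0.56899953 0.07263397 0.13826232]
((0.5712916851043701, 0.07254467904567719), 0.028905179351568222) [0.55359485 0.04764838] [0.59584327 0.0976011 ] tcp [0.56899953 0.07263397 0.13826232]
123.2244170905879 202.2061802233241
48 127 (150, 150, 3)
```

View pics/nest3.png

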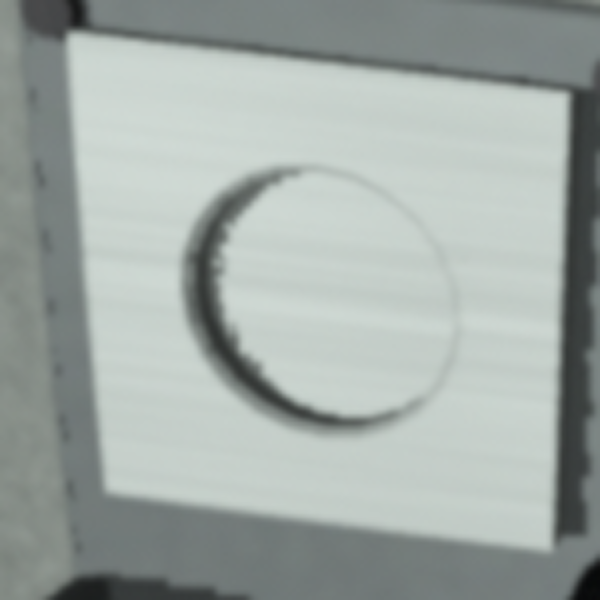

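The rim extremes in this crop are at left 182, right 460, top 165 and bottom 436. The block corners are (67,32), (570,92), (553,551) and (104,493).

```bash
python3 - <<'E'
from h import *
from scipy.optimize import least_squares
W=np.load('wrist3.npz'); c=env.calibration('wrist'); T=W['T']; P=W['P']; tcp=env.get_state()['tcp_pos']; print(tcp)
f=lambda a:[((u+.5)/4-.5+48,(v+.5)/4-.5+127) for u,v in a]
B=plane(c,T,f([(67,32),(570,92),(553,551),(104,493)]),.018); print('corners',B.round(4),B.mean(0).round(4),[np.linalg.norm(B[i]-B[i-1]).round(4) for i in range(4)])
n=plane(c,T,f([(182,282),(300,165),(460,318),(335,436),(225,200),(425,225),(215,365)]),.018)
fit=lambda p,r:least_squares(lambda x:np.hypot(p[:,0]-x[0],p[:,1]-x[1])-x[2],[p[:,0].mean(),p[:,1].mean(),r])
r=fit(n,.0305); print('nest',r.x,r.fun.round(4))
m=(np.abs(P[...,0]-tcp[0])<.06)&(np.abs(P[...,1]-tcp[1])<.035)&(np.abs(P[...,2]-.1827)<.004)
e=[]
for u in range(560):
    v=np.where(m[:,u])[0]
    if len(v)>8: e.append((u,v.min()-.5))
e=np.array(e); p=plane(c,T,e,.1827); p=p[np.abs(p[:,1]-tcp[1])<.022]
r=least_squares(lambda x:np.hypot(p[:,0]-x[0],p[:,1]-x[1])-.027,tcp[:2],loss='soft_l1',f_scale=.001); print('tub',r.x,len(p),np.std(r.fun),'off',r.x-tcp[:2])
E
```

```text
[0.5689555  0.07283904 0.13826508]
corners [[0.6311 0.2589 0.018 ]
 [0.6166 0.1496 0.018 ]
 [0.5074 0.1643 0.018 ]
 [0.5219 0.2742 0.018 ]] [0.5692 0.2118 0.018 ] [np.float64(0.1103), np.float64(0.1103), np.float64(0.1102), np.float64(0.1109)]
nest [0.56916308 0.21094409 0.03191517] [ 0.0009  0.0004 -0.0003  0.0001 -0.001   0.0003 -0.0003]
tub [0.57014104 0.07188017] 124 0.00037705521459226426 off [ 0.00118554 -0.00095888]
```

>>> play_rows(
  steps=[
    {"claw": 120,"dp": [-0.0008,-0.035,0],"angular": [0,0,0]},
    {"claw": 120,"dp": [0,-0.035,0],"angular": [0,0,0]},
    {"claw": 120,"dp": [0,-0.035,0],"angular": [0,0,0]},
    {"claw": 120,"dp": [0,-0.0347,0],"angular": [0,0,0]},
    {"claw": 120,"dp": [0,0,0.02],"angular": [0,0,0]},
    {"claw": 120,"dp": [0,0,0.02],"angular": [0,0,0]},
    {"claw": 120,"dp": [0,0,0.02],"angular": [0,0,0]},
    {"claw": 120,"dp": [0,0,0.02],"angular": [0,0,0]},
  ],
)

```text
clock: 5.73
tcp_pos: [0.5668, 0.1532, 0.0602]
orientation: [-0.025, 0.998, 0.052, -0.001]
wrist_force: [0.3, 0.2, -1.1]
finger_gap: 0.0572
```

>>> play_rows(
  steps=[
    {"claw": 120,"dp": [0,0,0.01],"angular": [0,0,0]},
    {"claw": 120,"dp": [0,0,0.006],"angular": [0,0,0]},
    {"claw": 120,"dp": [0,0,0],"angular": [0,0,0]},
    {"claw": 120,"dp": [0,0,0],"angular": [0,0,0]},
    {"claw": 120,"dp": [0,0,0],"angular": [0,0,0]},
    {"claw": 120,"dp": [0,0,0],"angular": [0,0,0]},
    {"claw": 120,"dp": [0,0,0],"angular": [0,0,0]},
    {"claw": 120,"dp": [0,0,0],"angular": [0,0,0]},
  ],
)

```text
clock: 6.4
tcp_pos: [0.5671, 0.1541, 0.0457]
orientation: [-0.025, 0.998, 0.052, -0.001]
wrist_force: [0.1, 0.3, -0.9]
finger_gap: 0.0573
```

The last joint reached its limit. I'll lift, then compute the turn that squares the tool again at yaw 25°.

>>> play_rows(
  steps=[
    {"claw": 120,"dp": [0,0,-0.03],"angular": [0,0,0]},
    {"claw": 120,"dp": [0,0,-0.03],"angular": [0,0,0]},
    {"claw": 120,"dp": [0,0,0],"angular": [0,0,-6]},
    {"claw": 120,"dp": [0,0,0],"angular": [0,0,-6]},
    {"claw": 120,"dp": [0,0,0],"angular": [0,0,-6]},
    {"claw": 120,"dp": [0,0,0],"angular": [0,0,0]},
    {"claw": 120,"dp": [0,0,0],"angular": [0,0,0]},
    {"claw": 120,"dp": [0,0,0],"angular": [0,0,0]},
  ],
)

```text
clock: 7.07
tcp_pos: [0.5668, 0.151, 0.1048]
orientation: [-0.025, 0.978, 0.206, 0.002]
wrist_force: [-0.2, 0.4, -1.2]
finger_gap: 0.0574
```

```bash
cat >> h.py <<'E'
def plan(xyz,yaw):
    s=env.get_state(); q=s['orientation']; A=R.from_quat([q[1],q[2],q[3],q[0]]); y=np.radians(yaw)
    G=R.from_matrix(np.array([[np.cos(y),np.sin(y),0],[np.sin(y),-np.cos(y),0],[0,0,-1]]))
    rv=(A.inv()*G).as_rotvec(degrees=True); d=np.array(xyz)-s['tcp_pos']
    print('tcp',s['tcp_pos'].round(4),'F',s['wrist_force'].round(1),'gap',round(s['finger_gap'],4),'q',s['joint_pos'].round(2),'rot',rv.round(2),'dp after rot',G.inv().apply(d).round(4),'before',A.inv().apply(d).round(4),'t',s['clock'])
E
python3 -c "
from h import *
plan((.5682,.2125,.10),25)"
```

```text
tcp [0.5668 0.151  0.1048] F [-0.2  0.4 -1.2] gap 0.0574 q [ 0.1   0.4  -0.16  1.01  0.05  2.82] rot [-2.75 -0.89 -1.22] dp after rot [ 0.0272 -0.0551  0.0048] before [ 0.026  -0.0554  0.0079] t 7.0667
```

>>> play_rows(
  steps=[
    {"claw": 120,"dp": [0,0,0],"angular": [-2.75,-0.89,-1.22]},
    {"claw": 120,"dp": [0.0136,-0.0275,0],"angular": [0,0,0]},
    {"claw": 120,"dp": [0.0136,-0.0275,0],"angular": [0,0,0]},
    {"claw": 120,"dp": [0,0,0.02],"angular": [0,0,0]},
    {"claw": 120,"dp": [0,0,0.02],"angular": [0,0,0]},
    {"claw": 120,"dp": [0,0,0.02],"angular": [0,0,0]},
    {"claw": 120,"dp": [0,0,0],"angular": [0,0,0]},
    {"claw": 120,"dp": [0,0,0],"angular": [0,0,0]},
  ],
)

```text
clock: 7.73
tcp_pos: [0.5668, 0.2121, 0.0436]
orientation: [-0.0, 0.976, 0.217, -0.002]
wrist_force: [0.1, 0.4, -1.4]
finger_gap: 0.0574
```

```bash
python3 -c "
from h import *
plan((.5682,.2123,.0405),25)"
```

```text
tcp [0.5668 0.2121 0.0436] F [ 0.1  0.4 -1.4] gap 0.0574 q [ 0.23  0.5  -0.18  0.9   0.    2.93] rot [-0.05  0.19  0.09] dp after rot [0.0014 0.0005 0.0031] before [0.0014 0.0005 0.0031] t 7.7333
```

>>> play_rows(
  steps=[
    {"claw": 120,"dp": [0.0014,0.0005,0],"angular": [0,0,0]},
    {"claw": 120,"dp": [0,0,0],"angular": [0,0,0]},
    {"claw": 120,"dp": [0,0,0.003],"angular": [0,0,0]},
    {"claw": 120,"dp": [0,0,0.003],"angular": [0,0,0]},
    {"claw": 120,"dp": [0,0,0.002],"angular": [0,0,0]},
    {"claw": 120,"dp": [0,0,0.002],"angular": [0,0,0]},
    {"claw": 120,"dp": [0,0,0],"angular": [0,0,0]},
    {"claw": 120,"dp": [0,0,0],"angular": [0,0,0]},
  ],
)

```text
clock: 8.4
tcp_pos: [0.5693, 0.2124, 0.0346]
orientation: [-0.0, 0.976, 0.218, -0.0]
wrist_force: [-1.2, -0.5, -1.1]
finger_gap: 0.0573
```

```bash
python3 -c "
from h import *
plan((.5682,.2123,.0305),25)"
```

```text
tcp [0.5693 0.2124 0.0346] F [-1.2 -0.5 -1.1] gap 0.0573 q [ 0.23  0.51 -0.19  0.88  0.    2.93] rot [-0.01  0.03  0.15] dp after rot [-0.0011 -0.0004  0.0041] before [-0.0011 -0.0004  0.0041] t 8.4
```

>>> play_rows(
  steps=[
    {"claw": 120,"dp": [0,0,0.002],"angular": [0,0,0]},
    {"claw": 120,"dp": [0,0,0.002],"angular": [0,0,0]},
    {"claw": 120,"dp": [0,0,0.0005],"angular": [0,0,0]},
    {"claw": 120,"dp": [0,0,0],"angular": [0,0,0]},
    {"claw": 120,"dp": [0,0,0],"angular": [0,0,0]},
    {"claw": 120,"dp": [0,0,0],"angular": [0,0,0]},
    {"claw": 120,"dp": [0,0,0],"angular": [0,0,0]},
    {"claw": 120,"dp": [0,0,0],"angular": [0,0,0]},
  ],
)

```text
clock: 9.07
tcp_pos: [0.5696, 0.2125, 0.0304]
orientation: [-0.0, 0.976, 0.218, 0.0]
wrist_force: [-0.3, 0.6, -1.1]
finger_gap: 0.0573
```

```bash
python3 -c "
from h import *
plan((.5682,.2123,.0305),25)"
```

```text
tcp [0.5696 0.2125 0.0304] F [-0.3  0.6 -1.1] gap 0.0573 q [ 0.23  0.51 -0.19  0.87  0.    2.93] rot [-0.   -0.01  0.15] dp after rot [-0.0014 -0.0004 -0.0001] before [-0.0014 -0.0004 -0.0001] t 9.0667
```

>>> play_rows(
  steps=[
    {"claw": 75,"dp": [0,0,0],"angular": [0,0,0]},
    {"claw": 60,"dp": [0,0,0],"angular": [0,0,0]},
    {"claw": 30,"dp": [0,0,0],"angular": [0,0,0]},
    {"claw": 30,"dp": [0,0,0],"angular": [0,0,0]},
    {"claw": 30,"dp": [0,0,-0.015],"angular": [0,0,0]},
    {"claw": 30,"dp": [0,0,-0.03],"angular": [0,0,0]},
    {"claw": 30,"dp": [0,0,-0.035],"angular": [0,0,0]},
    {"claw": 30,"dp": [0,0,-0.035],"angular": [0,0,0]},
  ],
)

```text
clock: 9.73
tcp_pos: [0.5688, 0.2123, 0.1459]
orientation: [-0.0, 0.976, 0.218, -0.001]
wrist_force: [0.0, 0.6, 0.2]
finger_gap: 0.0752
```

>>> play_rows(
  steps=[
    {"claw": 0,"dp": [0,0,-0.035],"angular": [0,0,0]},
    {"claw": 0,"dp": [0,0,-0.035],"angular": [0,0,0]},
    {"claw": 0,"dp": [0,0,-0.035],"angular": [0,0,0]},
    {"claw": 0,"dp": [0,0,-0.035],"angular": [0,0,0]},
    {"claw": 0,"dp": [0,0,-0.035],"angular": [0,0,0]},
    {"claw": 0,"dp": [0,0,-0.035],"angular": [0,0,0]},
    {"claw": 0,"dp": [0,0,-0.01],"angular": [0,0,0]},
    {"claw": 0,"dp": [0,0,0],"angular": [0,0,0]},
  ],
)

```text
clock: 10.4
tcp_pos: [0.5707, 0.2128, 0.3696]
orientation: [-0.0, 0.976, 0.218, 0.004]
wrist_force: [0.5, -0.0, -0.3]
finger_gap: 0.0851
```

>>> play_rows(
  steps=[
    {"claw": 0,"dp": [0,0,0],"angular": [0,0,-7.1]},
    {"claw": 0,"dp": [0,0,0],"angular": [0,0,-7.1]},
    {"claw": 0,"dp": [0,0,0],"angular": [0,0,-7.1]},
    {"claw": 0,"dp": [0,0,0],"angular": [0,0,-7.1]},
    {"claw": 0,"dp": [0,0,0],"angular": [0,0,-7.1]},
    {"claw": 0,"dp": [0,0,0],"angular": [0,0,-7.1]},
    {"claw": 0,"dp": [0,0,0],"angular": [0,0,-7.1]},
    {"claw": 0,"dp": [0,0,0],"angular": [0,0,-7.1]},
  ],
)

```text
clock: 11.07
tcp_pos: [0.5691, 0.2124, 0.3633]
orientation: [-0.001, 0.753, 0.658, -0.001]
wrist_force: [0.1, 0.3, 0.8]
finger_gap: 0.0852
```

```bash
python3 - <<'E'
from h import *
plan((.4535,.2275,.36),82.4)
im,d,c,T=shot('side'); im2,d2,c2,T2=shot('wrist')
P=cloud(d,c,T); m=(np.hypot(P[...,0]-.569,P[...,1]-.2125)<.04)&(P[...,2]>.06)&(P[...,2]<.09)
p=P[m]; print(len(p),cv2.minEnclosingCircle(p[p[:,2]>.066][:,:2].astype(np.float32)),np.percentile(p[:,2],[5,50,95]))
save('m4',np.hstack([cv2.resize(im[200:420,140:340],(400,440)),cv2.resize(im2,(400,440))]))
E
```

```text
tcp [0.5691 0.2124 0.3633] F [0.1 0.3 0.8] gap 0.0852 q [0.23 0.39 0.46 1.64 0.   1.93] rot [-0.16  0.06 -0.1 ] dp after rot [-0.0003 -0.1166  0.0033] before [-0.0005 -0.1166  0.0036] t 11.0667
429 ((0.5678310990333557, 0.2147151082754135), 0.027887020260095596) [0.06160811 0.07338391 0.0776714 ]
```

View pics/m4.png

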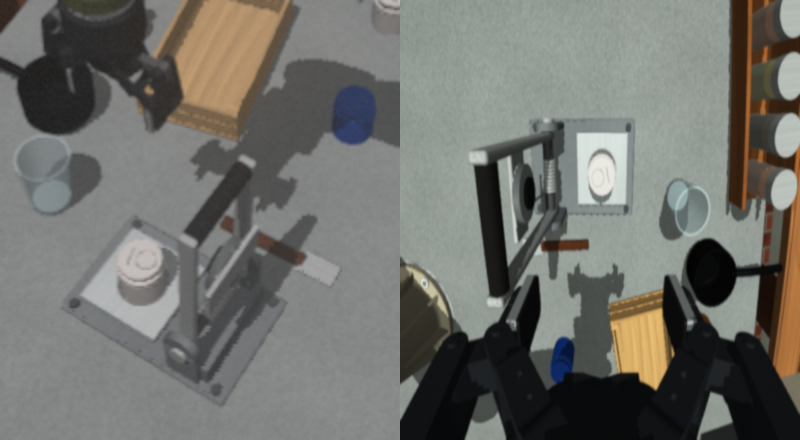

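The tub sits in the nest with its lid top at about 0.074, as expected. Next I'll move over the bar, lower the gripper and grip it.

>>> play_rows(
  steps=[
    {"claw": 0,"dp": [0,-0.03,0],"angular": [0,0,0]},
    {"claw": 0,"dp": [0,-0.03,0],"angular": [0,0,0]},
    {"claw": 0,"dp": [0,-0.03,0],"angular": [0,0,0]},
    {"claw": 0,"dp": [0,-0.0266,0],"angular": [0,0,0]},
    {"claw": 0,"dp": [0,0,0],"angular": [0,0,0]},
    {"claw": 0,"dp": [0,0,0.03],"angular": [0,0,0]},
    {"claw": 0,"dp": [0,0,0.03],"angular": [0,0,0]},
    {"claw": 0,"dp": [0,0,0.026],"angular": [0,0,0]},
  ],
)

```text
clock: 11.83
tcp_pos: [0.4539, 0.2287, 0.2773]
orientation: [0.0, 0.756, 0.654, 0.0]
wrist_force: [0.3, -0.3, -0.4]
finger_gap: 0.0851
```

>>> play_rows(
  steps=[
    {"claw": 0,"dp": [0,0,0],"angular": [0,0,0]},
    {"claw": 0,"dp": [0,0,0],"angular": [0,0,0]},
    {"claw": 130,"dp": [0,0,0],"angular": [0,0,0]},
    {"claw": 150,"dp": [0,0,0],"angular": [0,0,0]},
    {"claw": 165,"dp": [0,0,0],"angular": [0,0,0]},
    {"claw": 180,"dp": [0,0,0],"angular": [0,0,0]},
    {"claw": 190,"dp": [0,0,0],"angular": [0,0,0]},
    {"claw": 190,"dp": [0,0,0],"angular": [0,0,0]},
  ],
  force=30,
)

```text
clock: 12.5
tcp_pos: [0.4545, 0.2289, 0.28]
orientation: [0.0, 0.755, 0.656, 0.001]
wrist_force: [-0.6, 0.1, 3.1]
finger_gap: 0.0217
```

```bash
python3 -c "
from h import *
plan((.4535,.2275,.277),82.4)"
```

```text
tcp [0.4545 0.2289 0.28  ] F [-0.6  0.1  3.1] gap 0.0217 q [ 0.31  0.17 -0.04  1.36  0.    2.02] rot [ 0.07 -0.04 -0.46] dp after rot [-0.0015 -0.0008  0.003 ] before [-0.0016 -0.0008  0.003 ] t 12.5
```

The bar is gripped with a 21.7 mm gap. The bar may roll in the pads while the lever turns, so I'll regrip about 6 mm nearer the fingertips for margin.

>>> play_rows(
  steps=[
    {"claw": 120,"dp": [0,0,0],"angular": [0,0,0]},
    {"claw": 120,"dp": [0,0,0],"angular": [0,0,0]},
    {"claw": 120,"dp": [0,0,-0.006],"angular": [0,0,0]},
    {"claw": 150,"dp": [0,0,0],"angular": [0,0,0]},
    {"claw": 170,"dp": [0,0,0],"angular": [0,0,0]},
    {"claw": 195,"dp": [0,0,0],"angular": [0,0,0]},
    {"claw": 195,"dp": [0,0,0],"angular": [0,0,0]},
    {"claw": 195,"dp": [0,0,0],"angular": [0,0,0]},
  ],
  force=50,
)

```text
clock: 13.17
tcp_pos: [0.4544, 0.2288, 0.2857]
orientation: [0.0, 0.755, 0.656, 0.0]
wrist_force: [0.6, -0.5, 2.7]
finger_gap: 0.0206
```

```bash
python3 - <<'E'
from h import *
plan((.4535,.2275,.283),82.4)
th=np.radians(np.linspace(0,93.2,33)-3)
h=.22*np.sin(th); z=.22*np.cos(th)
for k in range(32): print(k,(np.diff(h)[k]*1000).round(1),(-np.diff(z)[k]*1000).round(1), end=' | ')
print(h[[8,16,24,32]].round(4),z[[8,16,24,32]].round(4))
E
```

```text
tcp [0.4544 0.2288 0.2857] F [ 0.6 -0.5  2.7] gap 0.0206 q [ 0.31  0.17 -0.02  1.37 -0.    2.02] rot [ 0.06 -0.02 -0.45] dp after rot [-0.0015 -0.0008  0.0027] before [-0.0015 -0.0008  0.0027] t 13.1667
0 11.2 -0.3 | 1 11.2 0.3 | 2 11.2 0.8 | 3 11.1 1.4 | 4 11.0 2.0 | 5 10.9 2.5 | 6 10.8 3.1 | 7 10.6 3.6 | 8 10.4 4.1 | 9 10.2 4.7 | 10 9.9 5.2 | 11 9.6 5.7 | 12 9.3 6.2 | 13 9.0 6.6 | 14 8.7 7.1 | 15 8.3 7.5 | 16 7.9 7.9 | 17 7.5 8.3 | 18 7.1 8.7 | 19 6.6 9.0 | 20 6.1 9.3 | 21 5.7 9.6 | 22 5.2 9.9 | 23 4.6 10.2 | 24 4.1 10.4 | 25 3.6 10.6 | 26 3.0 10.8 | 27 2.5 10.9 | 28 1.9 11.0 | 29 1.4 11.1 | 30 0.8 11.2 | 31 0.2 11.2 | [0.0763 0.1517 0.2024 0.22  ] [ 0.2063  0.1593  0.0863 -0.0008]
```

>>> play_rows(
  steps=[
    {"claw": 195,"dp": [0,0.0112,-0.0003],"angular": [0,0,0]},
    {"claw": 195,"dp": [0,0.0112,0.0003],"angular": [0,0,0]},
    {"claw": 195,"dp": [0,0.0112,0.0008],"angular": [0,0,0]},
    {"claw": 195,"dp": [0,0.0111,0.0014],"angular": [0,0,0]},
    {"claw": 195,"dp": [0,0.011,0.002],"angular": [0,0,0]},
    {"claw": 195,"dp": [0,0.0109,0.0025],"angular": [0,0,0]},
    {"claw": 195,"dp": [0,0.0108,0.0031],"angular": [0,0,0]},
    {"claw": 195,"dp": [0,0.0106,0.0036],"angular": [0,0,0]},
  ],
)

```text
clock: 13.83
tcp_pos: [0.5425, 0.2167, 0.2712]
orientation: [-0.0, 0.755, 0.656, 0.0]
wrist_force: [-2.6, 5.9, 3.0]
finger_gap: 0.0204
```

>>> play_rows(
  steps=[
    {"claw": 195,"dp": [0,0.0104,0.0041],"angular": [0,0,0]},
    {"claw": 195,"dp": [0,0.0102,0.0047],"angular": [0,0,0]},
    {"claw": 195,"dp": [0,0.0099,0.0052],"angular": [0,0,0]},
    {"claw": 195,"dp": [0,0.0096,0.0057],"angular": [0,0,0]},
    {"claw": 195,"dp": [0,0.0093,0.0062],"angular": [0,0,0]},
    {"claw": 195,"dp": [0,0.009,0.0066],"angular": [0,0,0]},
    {"claw": 195,"dp": [0,0.0087,0.0071],"angular": [0,0,0]},
    {"claw": 195,"dp": [0,0.0083,0.0075],"angular": [0,0,0]},
  ],
)

```text
clock: 14.5
tcp_pos: [0.6169, 0.2061, 0.2242]
orientation: [-0.0, 0.755, 0.656, 0.0]
wrist_force: [-4.0, 4.4, 3.8]
finger_gap: 0.0212
```

```bash
cat >> h.py <<'E'
def bar():
    # lever angle from the side/top clouds is occluded; report tcp in press plane
    s=env.get_state(); n=np.array([.5697,.2125]); x=np.array([-.991,.132]); H=n+.105*x
    d=s['tcp_pos'][:2]-H; y=np.array([.132,.991])
    print('h',(-d@x).round(4),'lat',(d@y).round(4),'z',(s['tcp_pos'][2]+.003-.068).round(4),'F',s['wrist_force'].round(1),'tau',s['ft_torque'].round(2),'gap',s['finger_gap'],s['clock'])
E
python3 - <<'E'
from h import *
bar(); plan((.6,.2,.2),82.4)
E
```

```text
h 0.1525 lat -0.0001 z 0.1592 F [-4.   4.4  3.8] tau [1.07 1.31 0.07] gap 0.02116219317133019 14.5
tcp [0.6169 0.2061 0.2242] F [-4.   4.4  3.8] gap 0.0212 q [0.2  0.47 0.24 1.34 0.   1.91] rot [ 0.01 -0.04 -0.44] dp after rot [-0.0083 -0.0159  0.0242] before [-0.0084 -0.0158  0.0242] t 14.5
```

>>> play_rows(
  steps=[
    {"claw": 195,"dp": [0,0.0079,0.0079],"angular": [0,0,0]},
    {"claw": 195,"dp": [0,0.0075,0.0083],"angular": [0,0,0]},
    {"claw": 195,"dp": [0,0.0071,0.0087],"angular": [0,0,0]},
    {"claw": 195,"dp": [0,0.0066,0.009],"angular": [0,0,0]},
    {"claw": 195,"dp": [0,0.0061,0.0093],"angular": [0,0,0]},
    {"claw": 195,"dp": [0,0.0057,0.0096],"angular": [0,0,0]},
    {"claw": 195,"dp": [0,0.0052,0.0099],"angular": [0,0,0]},
    {"claw": 195,"dp": [0,0.0046,0.0102],"angular": [0,0,0]},
  ],
)

```text
clock: 15.17
tcp_pos: [0.6659, 0.1989, 0.1508]
orientation: [-0.001, 0.755, 0.656, -0.001]
wrist_force: [-4.7, 4.1, 6.0]
finger_gap: 0.0207
```

>>> play_rows(
  steps=[
    {"claw": 195,"dp": [0,0.0041,0.0104],"angular": [0,0,0]},
    {"claw": 195,"dp": [0,0.0036,0.0106],"angular": [0,0,0]},
    {"claw": 195,"dp": [0,0.003,0.0108],"angular": [0,0,0]},
    {"claw": 195,"dp": [0,0.0025,0.0109],"angular": [0,0,0]},
    {"claw": 195,"dp": [0,0.0019,0.011],"angular": [0,0,0]},
    {"claw": 195,"dp": [0,0.0014,0.0111],"angular": [0,0,0]},
    {"claw": 195,"dp": [0,0.0008,0.0112],"angular": [0,0,0]},
    {"claw": 195,"dp": [0,0.0002,0.011],"angular": [0,0,0]},
  ],
)

```text
clock: 15.83
tcp_pos: [0.6834, 0.1965, 0.0651]
orientation: [-0.0, 0.755, 0.656, -0.0]
wrist_force: [-8.4, 4.3, 14.9]
finger_gap: 0.0203
```

```bash
python3 - <<'E'
from h import *
bar()
im,d,c,T=shot('side'); im2,_,_,_=shot('wrist')
save('m5',np.hstack([cv2.resize(im[200:420,120:340],(400,400)),cv2.resize(im2,(400,400))]))
E
```

```text
h 0.2197 lat -0.0009 z 0.0001 F [-8.4  4.3 14.9] tau [0.74 1.96 0.13] gap 0.020344939303165915 15.8333
```

View pics/m5.png

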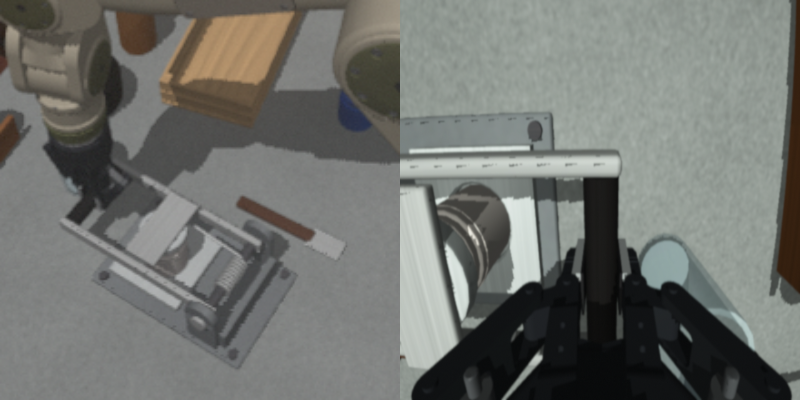

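The lever is almost level and the force is about 15 N, which suggests the lid is going home. I'll press on in small steps until it stops.

>>> play_rows(
  steps=[
    {"claw": 195,"dp": [0,0,0.001],"angular": [0,0,0]},
    {"claw": 195,"dp": [0,0,0.001],"angular": [0,0,0]},
    {"claw": 195,"dp": [0,0,0.001],"angular": [0,0,0]},
    {"claw": 195,"dp": [0,0,0.001],"angular": [0,0,0]},
    {"claw": 195,"dp": [0,0,0],"angular": [0,0,0]},
    {"claw": 195,"dp": [0,0,0],"angular": [0,0,0]},
    {"claw": 195,"dp": [0,0,0],"angular": [0,0,0]},
    {"claw": 195,"dp": [0,0,0],"angular": [0,0,0]},
  ],
  force=70,
)

```text
clock: 16.6
tcp_pos: [0.6834, 0.1964, 0.062]
orientation: [0.0, 0.755, 0.656, 0.0]
wrist_force: [-6.5, 2.3, 11.1]
finger_gap: 0.0209
```

>>> play_rows(
  steps=[
    {"claw": 195,"dp": [0,0,0.001],"angular": [0,0,0]},
    {"claw": 195,"dp": [0,0,0.001],"angular": [0,0,0]},
    {"claw": 195,"dp": [0,0,0],"angular": [0,0,0]},
    {"claw": 195,"dp": [0,0,0],"angular": [0,0,0]},
    {"claw": 195,"dp": [0,0,0],"angular": [0,0,0]},
    {"claw": 195,"dp": [0,0,0],"angular": [0,0,0]},
    {"claw": 195,"dp": [0,0,0],"angular": [0,0,0]},
    {"claw": 195,"dp": [0,0,0],"angular": [0,0,0]},
  ],
)

```text
clock: 17.27
tcp_pos: [0.6834, 0.1964, 0.0607]
orientation: [0.0, 0.755, 0.656, 0.0]
wrist_force: [-7.9, 2.4, 14.1]
finger_gap: 0.0207
```

```bash
python3 - <<'E'
from h import *
bar()
im,d,c,T=shot('side'); P=cloud(d,c,T)
# fit lever side arm: points in 0.06-0.12 near bar/arm; slope along press axis
n=np.array([.5697,.2125]); x=np.array([-.991,.132]); H=n+.105*x; y=np.array([.132,.991])
q=P[...,:2]-H; h=-(q@x); l=q@y; z=P[...,2]
for s in(-1,1):
    m=(np.abs(l*s-.055)<.008)&(h>.03)&(h<.21)&(z>.04)&(z<.11); 
    if m.sum()>20: print(s,m.sum(),np.polyfit(h[m],z[m],1))
E
```

```text
h 0.2198 lat -0.0009 z -0.0043 F [-7.9  2.4 14.1] tau [0.61 1.96 0.09] gap 0.020712152126153426 17.2667
-1 288 [0.00083142 0.07540233]
1 515 [-0.01178516  0.07833459]
```

>>> play_rows(
  steps=[
    {"claw": 195,"dp": [0,0,0.001],"angular": [0,0,0]},
    {"claw": 195,"dp": [0,0,0.001],"angular": [0,0,0]},
    {"claw": 195,"dp": [0,0,0.001],"angular": [0,0,0]},
    {"claw": 195,"dp": [0,0,0.001],"angular": [0,0,0]},
    {"claw": 195,"dp": [0,0,0],"angular": [0,0,0]},
    {"claw": 195,"dp": [0,0,0],"angular": [0,0,0]},
    {"claw": 195,"dp": [0,0,0],"angular": [0,0,0]},
    {"claw": 195,"dp": [0,0,0],"angular": [0,0,0]},
  ],
)

```text
clock: 17.98
tcp_pos: [0.6836, 0.1965, 0.06]
orientation: [0.001, 0.755, 0.656, 0.001]
wrist_force: [-14.4, 2.5, 28.9]
finger_gap: 0.0208
```

```bash
python3 - <<'E'
from h import *
bar()
im,d,c,T=shot('side'); P=cloud(d,c,T)
n=np.array([.5697,.2125]); x=np.array([-.991,.132]); H=n+.105*x; y=np.array([.132,.991])
q=P[...,:2]-H; h=-(q@x); l=q@y; z=P[...,2]
for s in(-1,1):
    m=(np.abs(l*s-.055)<.008)&(h>.03)&(h<.21)&(z>.04)&(z<.11); 
    if m.sum()>20: print(s,m.sum(),np.polyfit(h[m],z[m],1))
E
```

```text
h 0.2199 lat -0.0008 z -0.005 F [-14.4   2.5  28.9] tau [0.3  2.86 0.07] gap 0.020764516198893287 17.9833
-1 292 [0.00388699 0.07447452]
1 510 [-0.01322296  0.07857998]
```

The force jumped to 29 N with under 1 mm of motion and the arms are level, so the lid is home. Now I'll ease the lever back along the arc.

>>> play_rows(
  steps=[
    {"claw": 195,"dp": [0,0,-0.003],"angular": [0,0,0]},
    {"claw": 195,"dp": [0,0,-0.003],"angular": [0,0,0]},
    {"claw": 195,"dp": [0,-0.0002,-0.009],"angular": [0,0,0]},
    {"claw": 195,"dp": [0,-0.0008,-0.0112],"angular": [0,0,0]},
    {"claw": 195,"dp": [0,-0.0014,-0.0111],"angular": [0,0,0]},
    {"claw": 195,"dp": [0,-0.0019,-0.011],"angular": [0,0,0]},
    {"claw": 195,"dp": [0,-0.0025,-0.0109],"angular": [0,0,0]},
    {"claw": 195,"dp": [0,-0.003,-0.0108],"angular": [0,0,0]},
  ],
)

```text
clock: 18.7
tcp_pos: [0.6731, 0.1978, 0.1246]
orientation: [-0.001, 0.755, 0.656, -0.001]
wrist_force: [-5.2, 5.4, 0.2]
finger_gap: 0.0208
```

>>> play_rows(
  steps=[
    {"claw": 195,"dp": [0,-0.0036,-0.0106],"angular": [0,0,0]},
    {"claw": 195,"dp": [0,-0.0041,-0.0104],"angular": [0,0,0]},
    {"claw": 195,"dp": [0,-0.0046,-0.0102],"angular": [0,0,0]},
    {"claw": 195,"dp": [0,-0.0052,-0.0099],"angular": [0,0,0]},
    {"claw": 195,"dp": [0,-0.0057,-0.0096],"angular": [0,0,0]},
    {"claw": 195,"dp": [0,-0.0061,-0.0093],"angular": [0,0,0]},
    {"claw": 195,"dp": [0,-0.0066,-0.009],"angular": [0,0,0]},
    {"claw": 195,"dp": [0,-0.0071,-0.0087],"angular": [0,0,0]},
  ],
)

```text
clock: 19.37
tcp_pos: [0.6291, 0.2036, 0.2007]
orientation: [-0.001, 0.755, 0.656, -0.003]
wrist_force: [-6.0, 3.6, -5.3]
finger_gap: 0.021
```

```bash
python3 - <<'E'
from h import *
bar()
s=env.get_state(); t=s['tcp_pos']
im,d,c,T=shot('side'); P=cloud(d,c,T)
n=np.array([.5697,.2125]); x=np.array([-.991,.132]); H=n+.105*x; y=np.array([.132,.991])
q=P[...,:2]-H; h=-(q@x); l=q@y; z=P[...,2]
for k in(-1,1):
    m=(np.abs(l*k-.055)<.009)&(h>.03)&(h<.21)&(z>.09)&(z<.25); 
    if m.sum()>20: a=np.polyfit(h[m],z[m],1); print(k,m.sum(),a,np.degrees(np.arctan(a[0])))
print('nominal elev of tcp',np.degrees(np.arctan2(t[2]+.003-.068, -(t[:2]-H)@x)))
E
```

```text
h 0.165 lat -0.001 z 0.1357 F [-6.   3.6 -5.3] tau [0.7  0.68 0.11] gap 0.021000760575100506 19.3667
-1 333 [0.87563256 0.08003852] 41.20644585116306
1 669 [0.80489011 0.08805082] 38.830244423525635
nominal elev of tcp 39.425504412691986
```

>>> play_rows(
  steps=[
    {"claw": 195,"dp": [0,-0.0075,-0.0086],"angular": [0,0,0]},
    {"claw": 195,"dp": [0,-0.0079,-0.0082],"angular": [0,0,0]},
    {"claw": 195,"dp": [0,-0.0083,-0.0078],"angular": [0,0,0]},
    {"claw": 195,"dp": [0,-0.0087,-0.0074],"angular": [0,0,0]},
    {"claw": 195,"dp": [0,-0.009,-0.0069],"angular": [0,0,0]},
    {"claw": 195,"dp": [0,-0.0093,-0.0065],"angular": [0,0,0]},
    {"claw": 195,"dp": [0,-0.0096,-0.006],"angular": [0,0,0]},
    {"claw": 195,"dp": [0,-0.0099,-0.0055],"angular": [0,0,0]},
  ],
)

```text
clock: 20.08
tcp_pos: [0.56, 0.2129, 0.258]
orientation: [-0.001, 0.755, 0.656, -0.002]
wrist_force: [-5.9, 0.4, -7.7]
finger_gap: 0.0208
```

>>> play_rows(
  steps=[
    {"claw": 195,"dp": [0,-0.0102,-0.005],"angular": [0,0,0]},
    {"claw": 195,"dp": [0,-0.0104,-0.0045],"angular": [0,0,0]},
    {"claw": 195,"dp": [0,-0.0106,-0.004],"angular": [0,0,0]},
    {"claw": 195,"dp": [0,-0.0108,-0.0035],"angular": [0,0,0]},
    {"claw": 195,"dp": [0,-0.0109,-0.0028],"angular": [0,0,0]},
    {"claw": 195,"dp": [0,-0.011,-0.0022],"angular": [0,0,0]},
    {"claw": 195,"dp": [0,-0.0111,-0.0016],"angular": [0,0,0]},
    {"claw": 195,"dp": [0,0,0],"angular": [0,0,0]},
  ],
)

```text
clock: 20.75
tcp_pos: [0.4849, 0.2231, 0.2829]
orientation: [0.0, 0.755, 0.656, -0.001]
wrist_force: [-3.3, -4.7, -14.7]
finger_gap: 0.0208
```

```bash
python3 - <<'E'
from h import *
bar(); plan((.4543,.2288,.285),82.4)
E
```

```text
h 0.0195 lat -0.0006 z 0.2179 F [ -3.3  -4.7 -14.7] tau [-0.89  0.44  0.  ] gap 0.020829015765825982 20.75
tcp [0.4849 0.2231 0.2829] F [ -3.3  -4.7 -14.7] gap 0.0208 q [ 0.28  0.23  0.04  1.38 -0.    1.99] rot [-0.07  0.16 -0.46] dp after rot [ 0.0016 -0.0311 -0.0021] before [ 0.0013 -0.0311 -0.002 ] t 20.75
```

>>> play_rows(
  steps=[
    {"claw": 195,"dp": [0,-0.0085,0],"angular": [0,0,0]},
    {"claw": 195,"dp": [0,-0.0085,0.0005],"angular": [0,0,0]},
    {"claw": 195,"dp": [0,-0.008,0.0005],"angular": [0,0,0]},
    {"claw": 195,"dp": [0,-0.006,0.001],"angular": [0,0,0]},
    {"claw": 195,"dp": [0,-0.001,0.001],"angular": [0,0,0]},
    {"claw": 195,"dp": [0,0,0],"angular": [0,0,0]},
    {"claw": 195,"dp": [0,0,0],"angular": [0,0,0]},
    {"claw": 195,"dp": [0,0,0],"angular": [0,0,0]},
  ],
)

```text
clock: 21.42
tcp_pos: [0.458, 0.227, 0.2841]
orientation: [0.004, 0.755, 0.655, 0.003]
wrist_force: [-1.9, -8.9, 5.3]
finger_gap: 0.0207
```

```bash
python3 - <<'E'
from h import *
bar(); plan((.4543,.2288,.285),82.4)
E
```

```text
h -0.0077 lat -0.0004 z 0.2191 F [-1.9 -8.9  5.3] tau [-1.79  0.12  0.19] gap 0.020674100155185848 21.4167
tcp [0.458  0.227  0.2841] F [-1.9 -8.9  5.3] gap 0.0207 q [ 0.31  0.17 -0.03  1.36 -0.01  2.02] rot [ 0.58  0.06 -0.53] dp after rot [ 0.0013 -0.0039 -0.0009] before [ 0.0013 -0.0039 -0.0009] t 21.4167
```

>>> play_rows(
  steps=[
    {"claw": 195,"dp": [0,-0.002,0],"angular": [0,0,0]},
    {"claw": 195,"dp": [0,-0.002,0],"angular": [0,0,0]},
    {"claw": 195,"dp": [0,0,0],"angular": [0,0,0]},
    {"claw": 170,"dp": [0,0,0],"angular": [0,0,0]},
    {"claw": 140,"dp": [0,0,0],"angular": [0,0,0]},
    {"claw": 60,"dp": [0,0,0],"angular": [0,0,0]},
    {"claw": 0,"dp": [0,0,0],"angular": [0,0,0]},
    {"claw": 0,"dp": [0,0,0],"angular": [0,0,0]},
  ],
)

```text
clock: 22.08
tcp_pos: [0.4521, 0.2295, 0.2806]
orientation: [0.0, 0.755, 0.656, 0.001]
wrist_force: [0.1, -0.5, 0.4]
finger_gap: 0.0733
```

>>> play_rows(
  steps=[
    {"claw": 0,"dp": [0,0,-0.02],"angular": [0,0,0]},
    {"claw": 0,"dp": [0,0,-0.035],"angular": [0,0,0]},
    {"claw": 0,"dp": [0,0,-0.03],"angular": [0,0,0]},
    {"claw": 0,"dp": [0,0.03,0],"angular": [0,0,0]},
    {"claw": 0,"dp": [0,0.03,0],"angular": [0,0,0]},
    {"claw": 0,"dp": [0,0.03,0],"angular": [0,0,0]},
    {"claw": 0,"dp": [0,0.028,0],"angular": [0,0,0]},
    {"claw": 0,"dp": [0,0,0],"angular": [0,0,0]},
  ],
)

```text
clock: 22.75
tcp_pos: [0.573, 0.2117, 0.3621]
orientation: [-0.0, 0.756, 0.655, -0.001]
wrist_force: [-0.1, 0.6, -2.0]
finger_gap: 0.0853
```

```bash
python3 - <<'E'
from h import *
plan((.569,.2125,.37),25)
im,d,c,T=shot('side'); P=cloud(d,c,T); im2,_,_,_=shot('wrist'); np.savez('s6.npz',P=P,im=im)
m=(P[...,0]>.38)&(P[...,0]<.53)&(P[...,1]>.1)&(P[...,1]<.3)&(P[...,2]>.275)&(P[...,2]<.31); p=P[m]; print('bar',len(p),cv2.minAreaRect(p[:,:2].astype(np.float32)))
m=(np.hypot(P[...,0]-.569,P[...,1]-.2125)<.04)&(P[...,2]>.055)&(P[...,2]<.09); p=P[m]; print('lid',len(p),np.percentile(p[:,2],[50,95]))
save('m6',np.hstack([cv2.resize(im[200:420,120:340],(400,400)),cv2.resize(im2,(400,400))]))
E
```

```text
tcp [0.573  0.2117 0.3621] F [-0.1  0.6 -2. ] gap 0.0853 q [ 0.22  0.4   0.47  1.64 -0.    1.94] rot [-2.000e-02  7.000e-02  5.682e+01] dp after rot [-0.0033 -0.0025 -0.0079] before [ 0.0003 -0.0041 -0.0079] t 22.75
bar 639 ((0.4521010220050812, 0.23086859285831451), (0.11879122257232666, 0.022411733865737915), 81.34835052490234)
lid 447 [0.0672744  0.07125956]
```

View pics/m6.png

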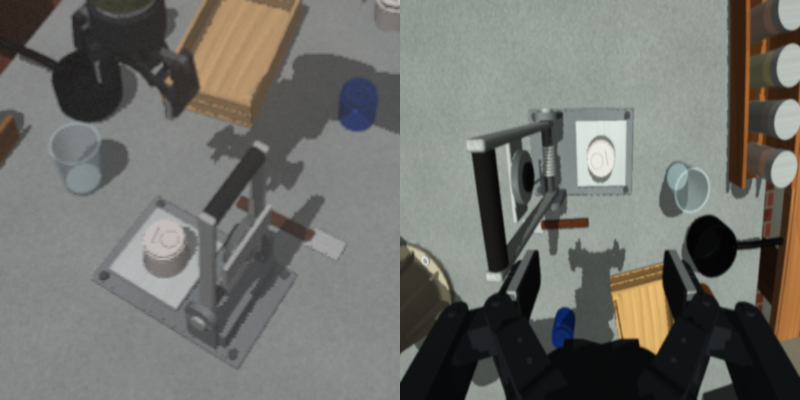

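Lid top reads 0.067–0.068, so it's closed, and the bar is back at its starting place. Now I'll pick tub A up out of the nest.

>>> play_rows(
  steps=[
    {"claw": 20,"dp": [0,0,0],"angular": [0,0,7.1]},
    {"claw": 20,"dp": [0,0,0],"angular": [0,0,7.1]},
    {"claw": 20,"dp": [0,0,0],"angular": [0,0,7.1]},
    {"claw": 20,"dp": [0,0,0],"angular": [0,0,7.1]},
    {"claw": 20,"dp": [0,0,0],"angular": [0,0,7.1]},
    {"claw": 20,"dp": [0,0,0],"angular": [0,0,7.1]},
    {"claw": 20,"dp": [0,0,0],"angular": [0,0,7.1]},
    {"claw": 20,"dp": [0,0,0],"angular": [0,0,7.1]},
  ],
)

```text
clock: 23.52
tcp_pos: [0.5672, 0.2132, 0.366]
orientation: [-0.0, 0.977, 0.215, 0.0]
wrist_force: [-0.7, -0.0, -0.3]
finger_gap: 0.0788
```

>>> play_rows(
  steps=[
    {"claw": 20,"dp": [-0.003,-0.0025,0],"angular": [0,0,0]},
    {"claw": 20,"dp": [0,0,0.03],"angular": [0,0,0]},
    {"claw": 20,"dp": [0,0,0.035],"angular": [0,0,0]},
    {"claw": 20,"dp": [0,0,0.035],"angular": [0,0,0]},
    {"claw": 20,"dp": [0,0,0.035],"angular": [0,0,0]},
    {"claw": 20,"dp": [0,0,0.035],"angular": [0,0,0]},
    {"claw": 20,"dp": [0,0,0.035],"angular": [0,0,0]},
    {"claw": 20,"dp": [0,0,0.02],"angular": [0,0,0]},
  ],
)

```text
clock: 24.18
tcp_pos: [0.5616, 0.2136, 0.1367]
orientation: [-0.0, 0.975, 0.22, -0.002]
wrist_force: [-0.6, -0.1, -0.5]
finger_gap: 0.0787
```

```bash
python3 - <<'E'
from h import *
plan((.5692,.2125,.0305),25)
E
```

```text
tcp [0.5616 0.2136 0.1367] F [-0.6 -0.1 -0.5] gap 0.0787 q [ 0.23  0.41 -0.06  1.1   0.    2.93] rot [-0.06  0.24  0.42] dp after rot [0.0065 0.0042 0.1062] before [0.0069 0.0044 0.1062] t 24.1833
```

>>> play_rows(
  steps=[
    {"claw": 20,"dp": [0.005,0.003,0],"angular": [0,0,0]},
    {"claw": 20,"dp": [0,0,0],"angular": [0,0,0]},
    {"claw": 20,"dp": [0,0,0.02],"angular": [0,0,0]},
    {"claw": 20,"dp": [0,0,0.01],"angular": [0,0,0]},
    {"claw": 20,"dp": [0,0,0],"angular": [0,0,0]},
    {"claw": 20,"dp": [0,0,0],"angular": [0,0,0]},
    {"claw": 20,"dp": [0,0,0],"angular": [0,0,0]},
    {"claw": 20,"dp": [0,0,0],"angular": [0,0,0]},
  ],
)

```text
clock: 24.85
tcp_pos: [0.5714, 0.2133, 0.1115]
orientation: [-0.0, 0.976, 0.218, 0.001]
wrist_force: [0.0, -0.9, -0.1]
finger_gap: 0.0789
```

```bash
python3 - <<'E'
from h import *
plan((.5692,.2125,.0305),25)
E
```

```text
tcp [0.5714 0.2133 0.1115] F [ 0.  -0.9 -0.1] gap 0.0789 q [ 0.23  0.44 -0.08  1.04  0.    2.93] rot [ 0.02 -0.13  0.17] dp after rot [-0.0024 -0.0003  0.081 ] before [-0.0025 -0.0003  0.081 ] t 24.85
```

>>> play_rows(
  steps=[
    {"claw": 20,"dp": [-0.0017,-0.0003,0.02],"angular": [0,0,0]},
    {"claw": 20,"dp": [0,0,0.02],"angular": [0,0,0]},
    {"claw": 20,"dp": [0,0,0.02],"angular": [0,0,0]},
    {"claw": 20,"dp": [0,0,0.015],"angular": [0,0,0]},
    {"claw": 20,"dp": [0,0,0.005],"angular": [0,0,0]},
    {"claw": 20,"dp": [0,0,0],"angular": [0,0,0]},
    {"claw": 20,"dp": [0,0,0],"angular": [0,0,0]},
    {"claw": 20,"dp": [0,0,0],"angular": [0,0,0]},
  ],
)

```text
clock: 25.52
tcp_pos: [0.5701, 0.2128, 0.0316]
orientation: [-0.0, 0.976, 0.218, 0.001]
wrist_force: [0.1, 0.4, 0.4]
finger_gap: 0.0788
```

>>> play_rows(
  steps=[
    {"claw": 120,"dp": [0,0,0],"angular": [0,0,0]},
    {"claw": 120,"dp": [0,0,0],"angular": [0,0,0]},
    {"claw": 120,"dp": [0,0,0],"angular": [0,0,0]},
    {"claw": 120,"dp": [0,0,0],"angular": [0,0,0]},
    {"claw": 120,"dp": [0,0,-0.01],"angular": [0,0,0]},
    {"claw": 120,"dp": [0,0,-0.02],"angular": [0,0,0]},
    {"claw": 120,"dp": [0,0,-0.03],"angular": [0,0,0]},
    {"claw": 120,"dp": [0,0,-0.03],"angular": [0,0,0]},
  ],
  force=40,
)

```text
clock: 26.18
tcp_pos: [0.5675, 0.2123, 0.1204]
orientation: [-0.0, 0.976, 0.218, -0.002]
wrist_force: [0.5, 0.3, -1.0]
finger_gap: 0.0572
```

```bash
python3 - <<'E'
from h import *
plan((.6375,-.107,.14),25)
E
```

```text
tcp [0.5675 0.2123 0.1204] F [ 0.5  0.3 -1. ] gap 0.0572 q [ 0.23  0.43 -0.08  1.07  0.    2.93] rot [-0.05  0.19  0.15] dp after rot [-0.0715  0.3189 -0.0196] before [-0.0724  0.3187 -0.0197] t 26.1833
```

>>> play_rows(
  steps=[
    {"claw": 120,"dp": [0,0.01,-0.02],"angular": [0,0,0]},
    {"claw": 120,"dp": [-0.0079,0.0343,0],"angular": [0,0,0]},
    {"claw": 120,"dp": [-0.0079,0.0343,0],"angular": [0,0,0]},
    {"claw": 120,"dp": [-0.0079,0.0343,0],"angular": [0,0,0]},
    {"claw": 120,"dp": [-0.0079,0.0343,0],"angular": [0,0,0]},
    {"claw": 120,"dp": [-0.0079,0.0343,0],"angular": [0,0,0]},
    {"claw": 120,"dp": [-0.0079,0.0343,0],"angular": [0,0,0]},
    {"claw": 120,"dp": [-0.0079,0.0343,0],"angular": [0,0,0]},
  ],
)

```text
clock: 26.85
tcp_pos: [0.6249, -0.0389, 0.1405]
orientation: [-0.0, 0.976, 0.218, -0.0]
wrist_force: [0.1, 0.6, -0.5]
finger_gap: 0.0569
```

>>> play_rows(
  steps=[
    {"claw": 120,"dp": [-0.0079,0.0343,0],"angular": [0,0,0]},
    {"claw": 120,"dp": [-0.0079,0.0343,0],"angular": [0,0,0]},
    {"claw": 120,"dp": [0,0,0],"angular": [0,0,7]},
    {"claw": 120,"dp": [0,0,0],"angular": [0,0,7]},
    {"claw": 120,"dp": [0,0,0],"angular": [0,0,7]},
    {"claw": 120,"dp": [0,0,0],"angular": [0,0,0]},
    {"claw": 120,"dp": [0,0,0],"angular": [0,0,0]},
    {"claw": 120,"dp": [0,0,0],"angular": [0,0,0]},
  ],
)

```text
clock: 27.52
tcp_pos: [0.6399, -0.1059, 0.1402]
orientation: [-0.0, 0.999, 0.038, -0.0]
wrist_force: [0.8, 0.9, -1.4]
finger_gap: 0.0574
```

```bash
python3 - <<'E'
from h import *
plan((.6375,-.107,.028),4)
im,d,c,T=shot('wrist'); P=cloud(d,c,T)
# crate top rim points
im2,d2,c2,T2=shot('side')
save('m7',np.hstack([cv2.resize(im,(400,300)),cv2.resize(im2,(400,300))]))
E
```

```text
tcp [ 0.6399 -0.1059  0.1402] F [ 0.8  0.9 -1.4] gap 0.0574 q [-0.29  0.5   0.08  1.15  0.    2.78] rot [-0.01  0.01  0.33] dp after rot [-0.0024  0.0009  0.1122] before [-0.0024  0.0009  0.1122] t 27.5167
```

View pics/m7.png

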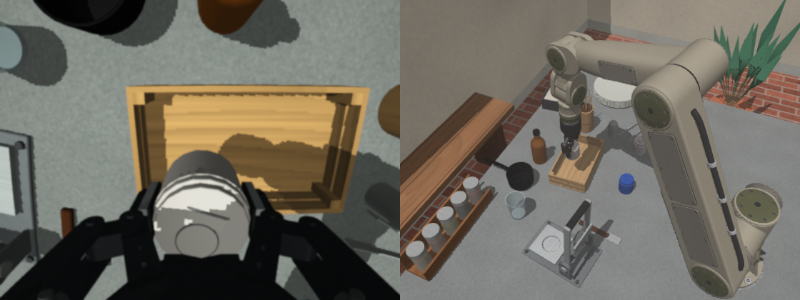

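The crate rim is seen square around the tub and clear of the fingers. Lowering and releasing.

>>> play_rows(
  steps=[
    {"claw": 120,"dp": [-0.0024,0.0009,0.02],"angular": [0,0,0]},
    {"claw": 120,"dp": [0,0,0.025],"angular": [0,0,0]},
    {"claw": 120,"dp": [0,0,0.025],"angular": [0,0,0]},
    {"claw": 120,"dp": [0,0,0.02],"angular": [0,0,0]},
    {"claw": 120,"dp": [0,0,0.012],"angular": [0,0,0]},
    {"claw": 120,"dp": [0,0,0.005],"angular": [0,0,0]},
    {"claw": 120,"dp": [0,0,0.003],"angular": [0,0,0]},
    {"claw": 120,"dp": [0,0,0],"angular": [0,0,0]},
  ],
)

```text
clock: 28.28
tcp_pos: [0.6381, -0.1072, 0.0304]
orientation: [0.0, 0.999, 0.036, 0.0]
wrist_force: [-1.6, 0.4, -1.5]
finger_gap: 0.0571
```

```bash
python3 - <<'E'
from h import *
plan((.6375,-.107,.028),4)
E
```

```text
tcp [ 0.6381 -0.1072  0.0304] F [-1.6  0.4 -1.5] gap 0.0571 q [-0.29  0.58 -0.08  0.92  0.    2.78] rot [ 0.01 -0.03  0.18] dp after rot [-0.0006 -0.0002  0.0024] before [-0.0006 -0.0002  0.0024] t 28.2833
```

Then up to 0.14 and across to tub B at (0.435, -0.338).

>>> play_rows(
  steps=[
    {"claw": 120,"dp": [0,0,0.002],"angular": [0,0,0]},
    {"claw": 120,"dp": [0,0,0],"angular": [0,0,0]},
    {"claw": 75,"dp": [0,0,0],"angular": [0,0,0]},
    {"claw": 60,"dp": [0,0,0],"angular": [0,0,0]},
    {"claw": 45,"dp": [0,0,0],"angular": [0,0,0]},
    {"claw": 45,"dp": [0,0,0],"angular": [0,0,0]},
    {"claw": 45,"dp": [0,0,-0.02],"angular": [0,0,0]},
    {"claw": 45,"dp": [0,0,-0.03],"angular": [0,0,0]},
  ],
)

```text
clock: 28.95
tcp_pos: [0.635, -0.1065, 0.0752]
orientation: [-0.001, 0.999, 0.036, -0.003]
wrist_force: [0.4, 0.1, -0.4]
finger_gap: 0.0701
```

>>> play_rows(
  steps=[
    {"claw": 45,"dp": [0,0,-0.035],"angular": [0,0,0]},
    {"claw": 0,"dp": [0,0,-0.035],"angular": [0,0,0]},
    {"claw": 0,"dp": [0,0,-0.035],"angular": [0,0,0]},
    {"claw": 0,"dp": [0,0,-0.035],"angular": [0,0,0]},
    {"claw": 0,"dp": [-0.03,0.03,0],"angular": [0,0,4]},
    {"claw": 0,"dp": [-0.03,0.035,0],"angular": [0,0,0]},
    {"claw": 0,"dp": [-0.03,0.035,0],"angular": [0,0,0]},
    {"claw": 0,"dp": [-0.03,0.035,0],"angular": [0,0,0]},
  ],
)

```text
clock: 29.62
tcp_pos: [0.5284, -0.2347, 0.2187]
orientation: [0.0, 1.0, 0.002, 0.001]
wrist_force: [0.3, -0.3, 0.6]
finger_gap: 0.0852
```

>>> play_rows(
  steps=[
    {"claw": 0,"dp": [-0.03,0.035,0],"angular": [0,0,0]},
    {"claw": 0,"dp": [-0.025,0.03,0],"angular": [0,0,0]},
    {"claw": 0,"dp": [-0.025,0.03,0],"angular": [0,0,0]},
    {"claw": 0,"dp": [0,0,0],"angular": [0,0,0]},
    {"claw": 0,"dp": [0,0,0],"angular": [0,0,0]},
    {"claw": 0,"dp": [0,0,0],"angular": [0,0,0]},
    {"claw": 0,"dp": [0,0,0],"angular": [0,0,0]},
    {"claw": 0,"dp": [0,0,0],"angular": [0,0,0]},
  ],
)

```text
clock: 30.28
tcp_pos: [0.4534, -0.3246, 0.2181]
orientation: [-0.0, 1.0, 0.002, 0.0]
wrist_force: [0.3, -0.4, -0.1]
finger_gap: 0.0857
```

```bash
python3 - <<'E'
from h import *
im,d,c,T=shot('wrist'); P=cloud(d,c,T)
hsv=cv2.cvtColor(im,cv2.COLOR_RGB2HSV)
ok=(P[...,2]>.056)&(P[...,2]<.075)&(hsv[...,1]<45)&(P[...,0]<.55)
n,l,st,ce=cv2.connectedComponentsWithStats(ok.astype(np.uint8))
for i in range(1,n):
    if st[i,4]>300:
        p=P[l==i]; print(st[i],cv2.minEnclosingCircle(p[:,:2].astype(np.float32)),np.median(p,0)); ctr=cv2.minEnclosingCircle(p[:,:2].astype(np.float32))[0]
plan((.4353,-.3385,.15),0)
save('m8',im); 
im2,_,_,_=shot('side'); save('s8',im2)
E
```

```text
[ 269  184   53   52 2084] ((0.4349384307861328, -0.33871960639953613), 0.027082500979304314) [ 0.43628596 -0.33874818  0.06469449]
tcp [ 0.4534 -0.3245  0.2181] F [-0.4 -0.6 -0.4] gap 0.0856 q [-0.77  0.29 -0.04  1.24  0.    2.37] rot [-0.01 -0.01  0.28] dp after rot [-0.0181  0.014   0.0681] before [-0.0181  0.0139  0.0681] t 30.3333
```

View pics/m8.png

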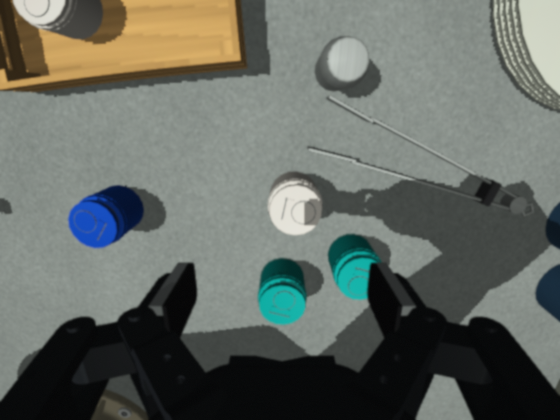

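Tub A stands in the crate. Tub B is where it was, at (0.435, -0.3387), with clear space for the fingers on both sides.

>>> play_rows(
  steps=[
    {"claw": 0,"dp": [-0.0184,0.0142,0],"angular": [0,0,0.3]},
    {"claw": 0,"dp": [0,0,0.03],"angular": [0,0,0]},
    {"claw": 0,"dp": [0,0,0.03],"angular": [0,0,0]},
    {"claw": 0,"dp": [0,0,0.03],"angular": [0,0,0]},
    {"claw": 0,"dp": [0,0,0.02],"angular": [0,0,0]},
    {"claw": 0,"dp": [0,0,0],"angular": [0,0,0]},
    {"claw": 0,"dp": [0,0,0],"angular": [0,0,0]},
    {"claw": 0,"dp": [0,0,0],"angular": [0,0,0]},
  ],
)

```text
clock: 31.05
tcp_pos: [0.4351, -0.3402, 0.1094]
orientation: [0.001, 1.0, -0.001, 0.001]
wrist_force: [-0.0, 0.1, 0.1]
finger_gap: 0.0852
```

```bash
python3 - <<'E'
from h import *
plan((.435,-.3387,.0195),0)
E
```

```text
tcp [ 0.4351 -0.3402  0.1094] F [-0.   0.1  0.1] gap 0.0852 q [-0.81  0.34 -0.24  0.98  0.    2.33] rot [ 0.07 -0.07 -0.1 ] dp after rot [-0.0001 -0.0015  0.0899] before [-0.0002 -0.0016  0.0899] t 31.05
```

>>> play_rows(
  steps=[
    {"claw": 0,"dp": [0,-0.001,0.025],"angular": [0,0,0]},
    {"claw": 0,"dp": [0,0,0.025],"angular": [0,0,0]},
    {"claw": 0,"dp": [0,0,0.025],"angular": [0,0,0]},
    {"claw": 0,"dp": [0,0,0.012],"angular": [0,0,0]},
    {"claw": 0,"dp": [0,0,0.003],"angular": [0,0,0]},
    {"claw": 0,"dp": [0,0,0],"angular": [0,0,0]},
    {"claw": 0,"dp": [0,0,0],"angular": [0,0,0]},
    {"claw": 0,"dp": [0,0,0],"angular": [0,0,0]},
  ],
)

```text
clock: 31.72
tcp_pos: [0.4354, -0.3401, 0.02]
orientation: [0.001, 1.0, -0.001, 0.001]
wrist_force: [-0.1, -0.4, -0.3]
finger_gap: 0.085
```

>>> play_rows(
  steps=[
    {"claw": 120,"dp": [0,0,0],"angular": [0,0,0]},
    {"claw": 120,"dp": [0,0,0],"angular": [0,0,0]},
    {"claw": 120,"dp": [0,0,0],"angular": [0,0,0]},
    {"claw": 120,"dp": [0,0,0],"angular": [0,0,0]},
    {"claw": 120,"dp": [0,0,0],"angular": [0,0,0]},
    {"claw": 120,"dp": [0,0,0],"angular": [0,0,0]},
    {"claw": 120,"dp": [0,0,0],"angular": [0,0,0]},
    {"claw": 120,"dp": [0,0,0],"angular": [0,0,0]},
  ],
)

```text
clock: 32.38
tcp_pos: [0.4347, -0.3395, 0.0192]
orientation: [0.001, 1.0, -0.001, 0.001]
wrist_force: [-1.0, 1.4, 6.8]
finger_gap: 0.0572
```

```bash
python3 - <<'E'
from h import *
plan((.568,.212,.14),0)
E
```

```text
tcp [ 0.4347 -0.3395  0.0192] F [-1.   1.4  6.8] gap 0.0572 q [-0.81  0.43 -0.36  0.78  0.    2.34] rot [ 0.07 -0.08 -0.15] dp after rot [ 0.1333 -0.5515 -0.1208] before [ 0.132  -0.5517 -0.1213] t 32.3833
```

>>> play_rows(
  steps=[
    {"claw": 120,"dp": [0,0,-0.02],"angular": [0,0,0]},
    {"claw": 120,"dp": [0,0,-0.035],"angular": [0,0,0]},
    {"claw": 120,"dp": [0,0,-0.035],"angular": [0,0,0]},
    {"claw": 120,"dp": [0,0,-0.031],"angular": [0,0,0]},
    {"claw": 120,"dp": [0.0333,0,0],"angular": [0,0,0]},
    {"claw": 120,"dp": [0.0333,0,0],"angular": [0,0,0]},
    {"claw": 120,"dp": [0.0333,0,0],"angular": [0,0,0]},
    {"claw": 120,"dp": [0.0333,0,0],"angular": [0,0,0]},
  ],
)

```text
clock: 33.05
tcp_pos: [0.5685, -0.3392, 0.1395]
orientation: [0.0, 1.0, -0.002, 0.0]
wrist_force: [0.0, -1.8, -1.8]
finger_gap: 0.057
```

>>> play_rows(
  steps=[
    {"claw": 120,"dp": [0,0,0],"angular": [0,0,-6.3]},
    {"claw": 120,"dp": [0,0,0],"angular": [0,0,-6.3]},
    {"claw": 120,"dp": [0,0,0],"angular": [0,0,-6.3]},
    {"claw": 120,"dp": [0,0,0],"angular": [0,0,-6.25]},
    {"claw": 120,"dp": [0.0148,-0.0317,0],"angular": [0,0,0]},
    {"claw": 120,"dp": [0.0148,-0.0317,0],"angular": [0,0,0]},
    {"claw": 120,"dp": [0.0148,-0.0317,0],"angular": [0,0,0]},
    {"claw": 120,"dp": [0.0148,-0.0317,0],"angular": [0,0,0]},
  ],
)

```text
clock: 33.72
tcp_pos: [0.5667, -0.198, 0.1386]
orientation: [-0.0, 0.976, 0.216, -0.0]
wrist_force: [0.2, -0.3, -1.6]
finger_gap: 0.0573
```

>>> play_rows(
  steps=[
    {"claw": 120,"dp": [0.0148,-0.0317,0],"angular": [0,0,0]},
    {"claw": 120,"dp": [0.0148,-0.0317,0],"angular": [0,0,0]},
    {"claw": 120,"dp": [0.0148,-0.0317,0],"angular": [0,0,0]},
    {"claw": 120,"dp": [0.0148,-0.0317,0],"angular": [0,0,0]},
    {"claw": 120,"dp": [0.0148,-0.0317,0],"angular": [0,0,0]},
    {"claw": 120,"dp": [0.0148,-0.0317,0],"angular": [0,0,0]},
    {"claw": 120,"dp": [0.0148,-0.0317,0],"angular": [0,0,0]},
    {"claw": 120,"dp": [0,0,0],"angular": [0,0,0]},
  ],
)

```text
clock: 34.38
tcp_pos: [0.5664, 0.0513, 0.1389]
orientation: [-0.001, 0.976, 0.22, -0.0]
wrist_force: [0.4, -0.8, -1.0]
finger_gap: 0.0572
```

```bash
python3 - <<'E'
from h import *
plan((.5692,.2124,.14),25)
E
```

```text
tcp [0.5664 0.0513 0.1389] F [ 0.4 -0.8 -1. ] gap 0.0572 q [-0.05  0.35 -0.15  1.07  0.    2.65] rot [-0.16 -0.02  0.36] dp after rot [ 0.0706 -0.1449 -0.0011] before [ 0.0715 -0.1444 -0.0007] t 34.3833
```

>>> play_rows(
  steps=[
    {"claw": 120,"dp": [0.0141,-0.029,0],"angular": [0,0,0.3]},
    {"claw": 120,"dp": [0.0141,-0.029,0],"angular": [0,0,0]},
    {"claw": 120,"dp": [0.0141,-0.029,0],"angular": [0,0,0]},
    {"claw": 120,"dp": [0.0141,-0.029,0],"angular": [0,0,0]},
    {"claw": 120,"dp": [0.0141,-0.029,0],"angular": [0,0,0]},
    {"claw": 120,"dp": [0,0,0.02],"angular": [0,0,0]},
    {"claw": 120,"dp": [0,0,0.02],"angular": [0,0,0]},
    {"claw": 120,"dp": [0,0,0.02],"angular": [0,0,0]},
  ],
)

```text
clock: 35.05
tcp_pos: [0.5708, 0.2074, 0.0785]
orientation: [0.0, 0.977, 0.215, 0.0]
wrist_force: [0.2, -0.2, -1.8]
finger_gap: 0.0572
```

>>> play_rows(
  steps=[
    {"claw": 120,"dp": [0,0,0.02],"angular": [0,0,0]},
    {"claw": 120,"dp": [0,0,0.014],"angular": [0,0,0]},
    {"claw": 120,"dp": [0,0,0],"angular": [0,0,0]},
    {"claw": 120,"dp": [0,0,0],"angular": [0,0,0]},
    {"claw": 120,"dp": [0,0,0],"angular": [0,0,0]},
    {"claw": 120,"dp": [0,0,0],"angular": [0,0,0]},
    {"claw": 120,"dp": [0,0,0],"angular": [0,0,0]},
    {"claw": 120,"dp": [0,0,0],"angular": [0,0,0]},
  ],
)

```text
clock: 35.72
tcp_pos: [0.5716, 0.2069, 0.0462]
orientation: [-0.0, 0.977, 0.214, 0.001]
wrist_force: [0.7, 0.1, -1.6]
finger_gap: 0.0571
```

```bash
python3 - <<'E'
from h import *
plan((.5692,.2124,.0345),25)
E
```

```text
tcp [0.5716 0.2069 0.0462] F [ 0.7  0.1 -1.6] gap 0.0571 q [ 0.22  0.49 -0.18  0.9   0.    2.93] rot [ 0.02 -0.11 -0.31] dp after rot [ 0.0002 -0.006   0.0117] before [ 0.0001 -0.006   0.0117] t 35.7167
```

>>> play_rows(
  steps=[
    {"claw": 120,"dp": [0,-0.006,0],"angular": [0,0,0]},
    {"claw": 120,"dp": [0,0,0.003],"angular": [0,0,0]},
    {"claw": 120,"dp": [0,0,0],"angular": [0,0,0]},
    {"claw": 120,"dp": [0,0,0],"angular": [0,0,0]},
    {"claw": 120,"dp": [0,0,0],"angular": [0,0,0]},
    {"claw": 120,"dp": [0,0,0],"angular": [0,0,0]},
    {"claw": 120,"dp": [0,0,0],"angular": [0,0,0]},
    {"claw": 120,"dp": [0,0,0],"angular": [0,0,0]},
  ],
)

```text
clock: 36.38
tcp_pos: [0.5684, 0.2122, 0.0421]
orientation: [-0.0, 0.977, 0.214, 0.0]
wrist_force: [-0.2, -0.2, -1.7]
finger_gap: 0.0572
```

```bash
python3 - <<'E'
from h import *
plan((.5694,.2125,.0295),25)
E
```

```text
tcp [0.5684 0.2122 0.0421] F [-0.2 -0.2 -1.7] gap 0.0572 q [ 0.22  0.5  -0.18  0.89  0.    2.94] rot [-0.   -0.01 -0.31] dp after rot [0.0011 0.0001 0.0126] before [0.0011 0.0001 0.0126] t 36.3833
```

>>> play_rows(
  steps=[
    {"claw": 120,"dp": [0.0008,0,0.003],"angular": [0,0,0]},
    {"claw": 120,"dp": [0,0,0.002],"angular": [0,0,0]},
    {"claw": 120,"dp": [0,0,0.002],"angular": [0,0,0]},
    {"claw": 120,"dp": [0,0,0.002],"angular": [0,0,0]},
    {"claw": 120,"dp": [0,0,0.0015],"angular": [0,0,0]},
    {"claw": 120,"dp": [0,0,0.0015],"angular": [0,0,0]},
    {"claw": 120,"dp": [0,0,0],"angular": [0,0,0]},
    {"claw": 120,"dp": [0,0,0],"angular": [0,0,0]},
  ],
)

```text
clock: 37.05
tcp_pos: [0.5689, 0.2125, 0.03]
orientation: [-0.0, 0.977, 0.214, -0.0]
wrist_force: [0.6, -0.1, -1.4]
finger_gap: 0.0573
```

```bash
python3 - <<'E'
from h import *
plan((.5694,.2125,.0295),25)
E
```

```text
tcp [0.5689 0.2125 0.03  ] F [ 0.6 -0.1 -1.4] gap 0.0573 q [ 0.23  0.51 -0.19  0.87  0.    2.94] rot [-0.    0.01 -0.3 ] dp after rot [0.0004 0.0002 0.0005] before [0.0004 0.0002 0.0005] t 37.05
```

In the nest with no contact force. Release, rise, turn to the bar as before.

>>> play_rows(
  steps=[
    {"claw": 75,"dp": [0,0,0.0005],"angular": [0,0,0]},
    {"claw": 60,"dp": [0,0,0],"angular": [0,0,0]},
    {"claw": 30,"dp": [0,0,0],"angular": [0,0,0]},
    {"claw": 30,"dp": [0,0,0],"angular": [0,0,0]},
    {"claw": 30,"dp": [0,0,-0.015],"angular": [0,0,0]},
    {"claw": 30,"dp": [0,0,-0.03],"angular": [0,0,0]},
    {"claw": 30,"dp": [0,0,-0.035],"angular": [0,0,0]},
    {"claw": 30,"dp": [0,0,-0.035],"angular": [0,0,0]},
  ],
)

```text
clock: 37.72
tcp_pos: [0.5683, 0.2123, 0.1453]
orientation: [-0.0, 0.977, 0.214, -0.001]
wrist_force: [1.1, 0.5, 1.1]
finger_gap: 0.0755
```

>>> play_rows(
  steps=[
    {"claw": 0,"dp": [0,0,-0.035],"angular": [0,0,0]},
    {"claw": 0,"dp": [0,0,-0.035],"angular": [0,0,0]},
    {"claw": 0,"dp": [0,0,-0.035],"angular": [0,0,0]},
    {"claw": 0,"dp": [0,0,-0.035],"angular": [0,0,0]},
    {"claw": 0,"dp": [0,0,-0.035],"angular": [0,0,0]},
    {"claw": 0,"dp": [0,0,-0.035],"angular": [0,0,0]},
    {"claw": 0,"dp": [0,0,-0.01],"angular": [0,0,0]},
    {"claw": 0,"dp": [0,0,0],"angular": [0,0,0]},
  ],
)

```text
clock: 38.38
tcp_pos: [0.5702, 0.2128, 0.3689]
orientation: [-0.0, 0.977, 0.214, 0.004]
wrist_force: [-0.2, 0.8, -0.1]
finger_gap: 0.0853
```

>>> play_rows(
  steps=[
    {"claw": 0,"dp": [0,0,0],"angular": [0,0,-7.1]},
    {"claw": 0,"dp": [0,0,0],"angular": [0,0,-7.1]},
    {"claw": 0,"dp": [0,0,0],"angular": [0,0,-7.1]},
    {"claw": 0,"dp": [0,0,0],"angular": [0,0,-7.1]},
    {"claw": 0,"dp": [0,0,0],"angular": [0,0,-7.1]},
    {"claw": 0,"dp": [0,0,0],"angular": [0,0,-7.1]},
    {"claw": 0,"dp": [0,0,0],"angular": [0,0,-7.1]},
    {"claw": 0,"dp": [0,0,0],"angular": [0,0,-7.1]},
  ],
)

```text
clock: 39.05
tcp_pos: [0.5686, 0.2124, 0.3626]
orientation: [-0.001, 0.756, 0.655, -0.001]
wrist_force: [0.7, 0.4, 0.6]
finger_gap: 0.0854
```

```bash
python3 - <<'E'
from h import *
plan((.4535,.2275,.36),82.4)
im,d,c,T=shot('side'); P=cloud(d,c,T)
m=(np.hypot(P[...,0]-.569,P[...,1]-.2125)<.04)&(P[...,2]>.06)&(P[...,2]<.09)
p=P[m]; print(len(p),cv2.minEnclosingCircle(p[p[:,2]>.066][:,:2].astype(np.float32)),np.percentile(p[:,2],[5,50,95]))
E
```

```text
tcp [0.5686 0.2124 0.3626] F [0.7 0.4 0.6] gap 0.0854 q [0.23 0.39 0.46 1.64 0.   1.94] rot [-0.15  0.06 -0.55] dp after rot [-0.0002 -0.1161  0.0026] before [-0.0014 -0.116   0.0029] t 39.05
432 ((0.5674198269844055, 0.21652856469154358), 0.028625210747122765) [0.06142062 0.07331582 0.07737213]
```

>>> play_rows(
  steps=[
    {"claw": 0,"dp": [0,-0.03,0],"angular": [0,0,-0.5]},
    {"claw": 0,"dp": [0,-0.03,0],"angular": [0,0,0]},
    {"claw": 0,"dp": [0,-0.03,0],"angular": [0,0,0]},
    {"claw": 0,"dp": [0,-0.0256,0],"angular": [0,0,0]},
    {"claw": 0,"dp": [0,0,0],"angular": [0,0,0]},
    {"claw": 0,"dp": [0,0,0.03],"angular": [0,0,0]},
    {"claw": 0,"dp": [0,0,0.03],"angular": [0,0,0]},
    {"claw": 0,"dp": [0,0,0.018],"angular": [0,0,0]},
  ],
)

```text
clock: 39.77
tcp_pos: [0.4535, 0.2286, 0.2831]
orientation: [-0.001, 0.755, 0.655, -0.001]
wrist_force: [-0.9, -0.6, -0.4]
finger_gap: 0.0858
```

>>> play_rows(
  steps=[
    {"claw": 0,"dp": [0,0,0],"angular": [0,0,0]},
    {"claw": 0,"dp": [0,0,0],"angular": [0,0,0]},
    {"claw": 130,"dp": [0,0,0],"angular": [0,0,0]},
    {"claw": 150,"dp": [0,0,0],"angular": [0,0,0]},
    {"claw": 165,"dp": [0,0,0],"angular": [0,0,0]},
    {"claw": 180,"dp": [0,0,0],"angular": [0,0,0]},
    {"claw": 195,"dp": [0,0,0],"angular": [0,0,0]},
    {"claw": 195,"dp": [0,0,0],"angular": [0,0,0]},
  ],
  force=60,
)

```text
clock: 40.43
tcp_pos: [0.4548, 0.229, 0.2873]
orientation: [0.0, 0.755, 0.656, 0.001]
wrist_force: [-1.5, 0.3, 2.9]
finger_gap: 0.0207
```

```bash
python3 -c "
from h import *
bar();plan((.4543,.2288,.2857),82.4)"
```

```text
h -0.0111 lat 0.0012 z 0.2223 F [-1.5  0.3  2.9] tau [0.04 0.13 0.11] gap 0.020744541361852335 40.4333
tcp [0.4548 0.229  0.2873] F [-1.5  0.3  2.9] gap 0.0207 q [ 0.31  0.17 -0.02  1.38  0.    2.02] rot [ 0.06 -0.04 -0.4 ] dp after rot [-0.0003 -0.0005  0.0016] before [-0.0003 -0.0005  0.0016] t 40.4333
```

Same as last time. Pulling the lever down along the same arc.

>>> play_rows(
  steps=[
    {"claw": 195,"dp": [0,0.0112,-0.0003],"angular": [0,0,0]},
    {"claw": 195,"dp": [0,0.0112,0.0003],"angular": [0,0,0]},
    {"claw": 195,"dp": [0,0.0112,0.0008],"angular": [0,0,0]},
    {"claw": 195,"dp": [0,0.0111,0.0014],"angular": [0,0,0]},
    {"claw": 195,"dp": [0,0.011,0.002],"angular": [0,0,0]},
    {"claw": 195,"dp": [0,0.0109,0.0025],"angular": [0,0,0]},
    {"claw": 195,"dp": [0,0.0108,0.0031],"angular": [0,0,0]},
    {"claw": 195,"dp": [0,0.0106,0.0036],"angular": [0,0,0]},
  ],
)

```text
clock: 41.1
tcp_pos: [0.5433, 0.2169, 0.2731]
orientation: [-0.0, 0.755, 0.656, 0.001]
wrist_force: [-1.7, 4.0, 4.4]
finger_gap: 0.0205
```

>>> play_rows(
  steps=[
    {"claw": 195,"dp": [0,0.0104,0.0041],"angular": [0,0,0]},
    {"claw": 195,"dp": [0,0.0102,0.0047],"angular": [0,0,0]},
    {"claw": 195,"dp": [0,0.0099,0.0052],"angular": [0,0,0]},
    {"claw": 195,"dp": [0,0.0096,0.0057],"angular": [0,0,0]},
    {"claw": 195,"dp": [0,0.0093,0.0062],"angular": [0,0,0]},
    {"claw": 195,"dp": [0,0.009,0.0066],"angular": [0,0,0]},
    {"claw": 195,"dp": [0,0.0087,0.0071],"angular": [0,0,0]},
    {"claw": 195,"dp": [0,0.0083,0.0075],"angular": [0,0,0]},
  ],
)

```text
clock: 41.77
tcp_pos: [0.6174, 0.2065, 0.2255]
orientation: [-0.0, 0.755, 0.656, 0.0]
wrist_force: [-1.6, 4.4, 4.3]
finger_gap: 0.0208
```

>>> play_rows(
  steps=[
    {"claw": 195,"dp": [0,0.0079,0.0079],"angular": [0,0,0]},
    {"claw": 195,"dp": [0,0.0075,0.0083],"angular": [0,0,0]},
    {"claw": 195,"dp": [0,0.0071,0.0087],"angular": [0,0,0]},
    {"claw": 195,"dp": [0,0.0066,0.009],"angular": [0,0,0]},
    {"claw": 195,"dp": [0,0.0061,0.0093],"angular": [0,0,0]},
    {"claw": 195,"dp": [0,0.0057,0.0096],"angular": [0,0,0]},
    {"claw": 195,"dp": [0,0.0052,0.0099],"angular": [0,0,0]},
    {"claw": 195,"dp": [0,0.0046,0.0102],"angular": [0,0,0]},
  ],
)

```text
clock: 42.43
tcp_pos: [0.6666, 0.1995, 0.1522]
orientation: [-0.001, 0.755, 0.656, -0.0]
wrist_force: [-5.3, 4.7, 4.5]
finger_gap: 0.0206
```

>>> play_rows(
  steps=[
    {"claw": 195,"dp": [0,0.0041,0.0104],"angular": [0,0,0]},
    {"claw": 195,"dp": [0,0.0036,0.0106],"angular": [0,0,0]},
    {"claw": 195,"dp": [0,0.003,0.0108],"angular": [0,0,0]},
    {"claw": 195,"dp": [0,0.0025,0.0109],"angular": [0,0,0]},
    {"claw": 195,"dp": [0,0.0019,0.011],"angular": [0,0,0]},
    {"claw": 195,"dp": [0,0.0014,0.0111],"angular": [0,0,0]},
    {"claw": 195,"dp": [0,0.0008,0.0112],"angular": [0,0,0]},
    {"claw": 195,"dp": [0,0.0002,0.011],"angular": [0,0,0]},
  ],
)

```text
clock: 43.1
tcp_pos: [0.6835, 0.197, 0.0662]
orientation: [-0.001, 0.754, 0.656, -0.0]
wrist_force: [-5.9, 3.3, 13.3]
finger_gap: 0.0207
```

>>> play_rows(
  steps=[
    {"claw": 195,"dp": [0,0,0.001],"angular": [0,0,0]},
    {"claw": 195,"dp": [0,0,0.001],"angular": [0,0,0]},
    {"claw": 195,"dp": [0,0,0.001],"angular": [0,0,0]},
    {"claw": 195,"dp": [0,0,0.001],"angular": [0,0,0]},
    {"claw": 195,"dp": [0,0,0.001],"angular": [0,0,0]},
    {"claw": 195,"dp": [0,0,0.001],"angular": [0,0,0]},
    {"claw": 195,"dp": [0,0,0],"angular": [0,0,0]},
    {"claw": 195,"dp": [0,0,0],"angular": [0,0,0]},
  ],
  force=70,
)

```text
clock: 43.77
tcp_pos: [0.6835, 0.197, 0.0631]
orientation: [-0.0, 0.754, 0.656, 0.0]
wrist_force: [-11.2, 3.1, 21.7]
finger_gap: 0.0209
```

```bash
cat >> h.py <<'E'
def arms(z0,z1):
    im,d,c,T=shot('side'); P=cloud(d,c,T)
    n=np.array([.5697,.2125]); x=np.array([-.991,.132]); H=n+.105*x; y=np.array([.132,.991])
    q=P[...,:2]-H; h=-(q@x); l=q@y; z=P[...,2]
    for s in(-1,1):
        m=(np.abs(l*s-.055)<.008)&(h>.03)&(h<.21)&(z>z0)&(z<z1)
        if m.sum()>20: print(s,m.sum(),np.polyfit(h[m],z[m],1))
E
python3 -c "
from h import *
bar();arms(.04,.11)"
```

```text
h 0.2198 lat -0.0003 z -0.0019 F [-11.2   3.1  21.7] tau [0.62 2.64 0.06] gap 0.020857201234609556 43.7667
-1 288 [0.00190139 0.07513741]
1 512 [-0.00834725  0.07795471]
```

>>> play_rows(
  steps=[
    {"claw": 195,"dp": [0,0,0.001],"angular": [0,0,0]},
    {"claw": 195,"dp": [0,0,0.001],"angular": [0,0,0]},
    {"claw": 195,"dp": [0,0,0.001],"angular": [0,0,0]},
    {"claw": 195,"dp": [0,0,0],"angular": [0,0,0]},
    {"claw": 195,"dp": [0,0,0],"angular": [0,0,0]},
    {"claw": 195,"dp": [0,0,0],"angular": [0,0,0]},
    {"claw": 195,"dp": [0,0,0],"angular": [0,0,0]},
    {"claw": 195,"dp": [0,0,0],"angular": [0,0,0]},
  ],
)

```text
clock: 44.48
tcp_pos: [0.6837, 0.197, 0.0625]
orientation: [0.0, 0.754, 0.656, 0.001]
wrist_force: [-15.9, 1.7, 31.5]
finger_gap: 0.0208
```

```bash
python3 -c "
from h import *
bar();arms(.04,.11)"
```

```text
h 0.2199 lat -0.0003 z -0.0025 F [-15.9   1.7  31.5] tau [0.32 3.23 0.1 ] gap 0.020770533392804668 44.4833
-1 284 [0.00051756 0.07497658]
1 517 [-0.01487002  0.07878314]
```

At the stop again: 31 N for 0.6 mm of motion. Easing the lever back.

>>> play_rows(
  steps=[
    {"claw": 195,"dp": [0,0,-0.003],"angular": [0,0,0]},
    {"claw": 195,"dp": [0,0,-0.003],"angular": [0,0,0]},
    {"claw": 195,"dp": [0,-0.0002,-0.009],"angular": [0,0,0]},
    {"claw": 195,"dp": [0,-0.0008,-0.0112],"angular": [0,0,0]},
    {"claw": 195,"dp": [0,-0.0014,-0.0111],"angular": [0,0,0]},
    {"claw": 195,"dp": [0,-0.0019,-0.011],"angular": [0,0,0]},
    {"claw": 195,"dp": [0,-0.0025,-0.0109],"angular": [0,0,0]},
    {"claw": 195,"dp": [0,-0.003,-0.0108],"angular": [0,0,0]},
  ],
)

```text
clock: 45.2
tcp_pos: [0.6736, 0.1983, 0.1262]
orientation: [-0.001, 0.755, 0.656, -0.001]
wrist_force: [-5.0, 4.7, -1.0]
finger_gap: 0.0208
```

>>> play_rows(
  steps=[
    {"claw": 195,"dp": [0,-0.0036,-0.0106],"angular": [0,0,0]},
    {"claw": 195,"dp": [0,-0.0041,-0.0104],"angular": [0,0,0]},
    {"claw": 195,"dp": [0,-0.0046,-0.0102],"angular": [0,0,0]},
    {"claw": 195,"dp": [0,-0.0052,-0.0099],"angular": [0,0,0]},
    {"claw": 195,"dp": [0,-0.0057,-0.0096],"angular": [0,0,0]},
    {"claw": 195,"dp": [0,-0.0061,-0.0093],"angular": [0,0,0]},
    {"claw": 195,"dp": [0,-0.0066,-0.009],"angular": [0,0,0]},
    {"claw": 195,"dp": [0,-0.0071,-0.0087],"angular": [0,0,0]},
  ],
)

```text
clock: 45.87
tcp_pos: [0.6301, 0.204, 0.2025]
orientation: [-0.001, 0.755, 0.656, -0.002]
wrist_force: [-6.2, 4.2, -3.4]
finger_gap: 0.0206
```

>>> play_rows(
  steps=[
    {"claw": 195,"dp": [0,-0.0075,-0.0083],"angular": [0,0,0]},
    {"claw": 195,"dp": [0,-0.0079,-0.0079],"angular": [0,0,0]},
    {"claw": 195,"dp": [0,-0.0083,-0.0075],"angular": [0,0,0]},
    {"claw": 195,"dp": [0,-0.0087,-0.0071],"angular": [0,0,0]},
    {"claw": 195,"dp": [0,-0.009,-0.0066],"angular": [0,0,0]},
    {"claw": 195,"dp": [0,-0.0093,-0.0062],"angular": [0,0,0]},
    {"claw": 195,"dp": [0,-0.0096,-0.0057],"angular": [0,0,0]},
    {"claw": 195,"dp": [0,-0.0099,-0.0052],"angular": [0,0,0]},
  ],
)

```text
clock: 46.53
tcp_pos: [0.5616, 0.2133, 0.2599]
orientation: [0.001, 0.755, 0.656, -0.0]
wrist_force: [-0.5, -0.6, -1.8]
finger_gap: 0.0205
```

```bash
python3 -c "
from h import *
bar();plan((.4538,.2288,.2857),82.4)"
```

```text
h 0.0968 lat -0.0003 z 0.1949 F [-0.5 -0.6 -1.8] tau [-0.15 -0.17  0.08] gap 0.02053765783291284 46.5333
tcp [0.5616 0.2133 0.2599] F [-0.5 -0.6 -1.8] gap 0.0205 q [ 0.23  0.36  0.16  1.37 -0.    1.94] rot [ 0.05  0.05 -0.43] dp after rot [ 0.0011 -0.1089 -0.0258] before [ 0.0003 -0.1089 -0.0259] t 46.5333
```

>>> play_rows(
  steps=[
    {"claw": 195,"dp": [0,-0.0102,-0.0047],"angular": [0,0,0]},
    {"claw": 195,"dp": [0,-0.0104,-0.0041],"angular": [0,0,0]},
    {"claw": 195,"dp": [0,-0.0106,-0.0036],"angular": [0,0,0]},
    {"claw": 195,"dp": [0,-0.0108,-0.0031],"angular": [0,0,0]},
    {"claw": 195,"dp": [0,-0.0109,-0.0025],"angular": [0,0,0]},
    {"claw": 195,"dp": [0,-0.011,-0.002],"angular": [0,0,0]},
    {"claw": 195,"dp": [0,-0.0111,-0.0014],"angular": [0,0,0]},
    {"claw": 195,"dp": [0,-0.0112,-0.0006],"angular": [0,0,0]},
  ],
)

```text
clock: 47.2
tcp_pos: [0.4762, 0.2253, 0.2823]
orientation: [0.001, 0.755, 0.656, 0.001]
wrist_force: [1.6, -6.1, -5.7]
finger_gap: 0.0209
```

>>> play_rows(
  steps=[
    {"claw": 195,"dp": [0,-0.01,0],"angular": [0,0,0]},
    {"claw": 195,"dp": [0,-0.0085,0.0005],"angular": [0,0,0]},
    {"claw": 195,"dp": [0,-0.005,0],"angular": [0,0,0]},
    {"claw": 195,"dp": [0,0,0],"angular": [0,0,0]},
    {"claw": 195,"dp": [0,0,0],"angular": [0,0,0]},
    {"claw": 195,"dp": [0,0,0],"angular": [0,0,0]},
    {"claw": 195,"dp": [0,0,0],"angular": [0,0,0]},
    {"claw": 195,"dp": [0,0,0],"angular": [0,0,0]},
  ],
)

```text
clock: 47.87
tcp_pos: [0.4537, 0.2285, 0.2815]
orientation: [0.001, 0.755, 0.656, 0.0]
wrist_force: [3.0, -6.1, 2.3]
finger_gap: 0.0206
```

```bash
python3 -c "
from h import *
bar();plan((.4538,.2288,.2857),82.4)"
```

```text
h -0.0121 lat 0.0005 z 0.2165 F [ 3.  -6.1  2.3] tau [-1.18 -0.62  0.06] gap 0.020585414798735883 47.8667
tcp [0.4537 0.2285 0.2815] F [ 3.  -6.1  2.3] gap 0.0206 q [ 0.31  0.17 -0.03  1.36 -0.    2.02] rot [ 0.13  0.04 -0.44] dp after rot [ 0.0003  0.     -0.0042] before [ 0.0003  0.     -0.0042] t 47.8667
```

At rest. Open slowly, rise, back over the nest and turn.

>>> play_rows(
  steps=[
    {"claw": 180,"dp": [0,0,0],"angular": [0,0,0]},
    {"claw": 165,"dp": [0,0,0],"angular": [0,0,0]},
    {"claw": 140,"dp": [0,0,0],"angular": [0,0,0]},
    {"claw": 60,"dp": [0,0,0],"angular": [0,0,0]},
    {"claw": 0,"dp": [0,0,0],"angular": [0,0,0]},
    {"claw": 0,"dp": [0,0,0],"angular": [0,0,0]},
    {"claw": 0,"dp": [0,0,-0.02],"angular": [0,0,0]},
    {"claw": 0,"dp": [0,0,-0.03],"angular": [0,0,0]},
  ],
)

```text
clock: 48.53
tcp_pos: [0.4519, 0.2287, 0.3286]
orientation: [-0.001, 0.755, 0.656, -0.003]
wrist_force: [0.9, -0.8, -0.6]
finger_gap: 0.085
```

>>> play_rows(
  steps=[
    {"claw": 0,"dp": [0,0,-0.03],"angular": [0,0,0]},
    {"claw": 20,"dp": [0,0.03,0],"angular": [0,0,0]},
    {"claw": 20,"dp": [0,0.03,0],"angular": [0,0,0]},
    {"claw": 20,"dp": [0,0.03,0],"angular": [0,0,0]},
    {"claw": 20,"dp": [0,0.026,0],"angular": [0,0,0]},
    {"claw": 20,"dp": [0,0,0],"angular": [0,0,7.1]},
    {"claw": 20,"dp": [0,0,0],"angular": [0,0,7.1]},
    {"claw": 20,"dp": [0,0,0],"angular": [0,0,7.1]},
  ],
)

```text
clock: 49.2
tcp_pos: [0.569, 0.2127, 0.3599]
orientation: [-0.0, 0.865, 0.502, -0.001]
wrist_force: [-0.8, -0.2, -1.0]
finger_gap: 0.0783
```

>>> play_rows(
  steps=[
    {"claw": 20,"dp": [0,0,0],"angular": [0,0,7.1]},
    {"claw": 20,"dp": [0,0,0],"angular": [0,0,7.1]},
    {"claw": 20,"dp": [0,0,0],"angular": [0,0,7.1]},
    {"claw": 20,"dp": [0,0,0],"angular": [0,0,7.1]},
    {"claw": 20,"dp": [0,0,0],"angular": [0,0,7.1]},
    {"claw": 20,"dp": [0,0,0.03],"angular": [0,0,0]},
    {"claw": 20,"dp": [0,0,0.03],"angular": [0,0,0]},
    {"claw": 20,"dp": [0,0,0],"angular": [0,0,0]},
  ],
)

```text
clock: 49.87
tcp_pos: [0.5649, 0.2122, 0.2938]
orientation: [-0.0, 0.976, 0.218, -0.006]
wrist_force: [-0.0, -0.1, -1.3]
finger_gap: 0.0787
```

```bash
python3 - <<'E'
from h import *
plan((.5692,.2125,.15),25)
im,d,c,T=shot('side'); P=cloud(d,c,T); save('s9',im)
m=(P[...,0]>.38)&(P[...,0]<.53)&(P[...,1]>.1)&(P[...,1]<.3)&(P[...,2]>.275)&(P[...,2]<.31); p=P[m]; print('bar',len(p),cv2.minAreaRect(p[:,:2].astype(np.float32)))
m=(np.hypot(P[...,0]-.569,P[...,1]-.2125)<.04)&(P[...,2]>.055)&(P[...,2]<.09); p=P[m]; print('lid',len(p),np.percentile(p[:,2],[50,95]))
E
```

```text
tcp [0.5649 0.2122 0.2938] F [-0.  -0.1 -1.3] gap 0.0787 q [0.23 0.38 0.27 1.47 0.   2.93] rot [-0.16  0.68  0.2 ] dp after rot [0.004  0.0016 0.1438] before [0.0057 0.002  0.1438] t 49.8667
bar 636 ((0.4522661566734314, 0.23061682283878326), (0.11916173994541168, 0.02239314280450344), 82.22390747070312)
lid 443 [0.06756891 0.07152213]
```

>>> play_rows(
  steps=[
    {"claw": 20,"dp": [0,0,0.03],"angular": [0,0,0]},
    {"claw": 20,"dp": [0,0,0.035],"angular": [0,0,0]},
    {"claw": 20,"dp": [0,0,0.035],"angular": [0,0,0]},
    {"claw": 20,"dp": [0,0,0.035],"angular": [0,0,0]},
    {"claw": 20,"dp": [0,0,0.02],"angular": [0,0,0]},
    {"claw": 20,"dp": [0,0,0.01],"angular": [0,0,0]},
    {"claw": 20,"dp": [0,0,0],"angular": [0,0,0]},
    {"claw": 20,"dp": [0,0,0],"angular": [0,0,0]},
  ],
)

```text
clock: 50.58
tcp_pos: [0.5697, 0.2132, 0.1378]
orientation: [-0.0, 0.976, 0.218, 0.001]
wrist_force: [0.1, 0.4, 0.4]
finger_gap: 0.0788
```

```bash
python3 - <<'E'
from h import *
plan((.5692,.2125,.0305),25)
E
```

```text
tcp [0.5697 0.2132 0.1378] F [0.1 0.4 0.4] gap 0.0788 q [ 0.23  0.42 -0.05  1.1   0.    2.93] rot [ 0.02 -0.13  0.2 ] dp after rot [-0.0008  0.0004  0.1073] before [-0.001   0.0004  0.1073] t 50.5833
```

>>> play_rows(
  steps=[
    {"claw": 20,"dp": [0,0,0.025],"angular": [0,0,0]},
    {"claw": 20,"dp": [0,0,0.025],"angular": [0,0,0]},
    {"claw": 20,"dp": [0,0,0.025],"angular": [0,0,0]},
    {"claw": 20,"dp": [0,0,0.02],"angular": [0,0,0]},
    {"claw": 20,"dp": [0,0,0.01],"angular": [0,0,0]},
    {"claw": 20,"dp": [0,0,0.002],"angular": [0,0,0]},
    {"claw": 20,"dp": [0,0,0],"angular": [0,0,0]},
    {"claw": 20,"dp": [0,0,0],"angular": [0,0,0]},
  ],
)

```text
clock: 51.25
tcp_pos: [0.5701, 0.2133, 0.031]
orientation: [-0.0, 0.976, 0.218, 0.002]
wrist_force: [-0.2, 0.7, 0.3]
finger_gap: 0.0789
```

>>> play_rows(
  steps=[
    {"claw": 120,"dp": [0,0,0],"angular": [0,0,0]},
    {"claw": 120,"dp": [0,0,0],"angular": [0,0,0]},
    {"claw": 120,"dp": [0,0,0],"angular": [0,0,0]},
    {"claw": 120,"dp": [0,0,0],"angular": [0,0,0]},
    {"claw": 120,"dp": [0,0,-0.01],"angular": [0,0,0]},
    {"claw": 120,"dp": [0,0,-0.02],"angular": [0,0,0]},
    {"claw": 120,"dp": [0,0,-0.035],"angular": [0,0,0]},
    {"claw": 120,"dp": [0,0,-0.04],"angular": [0,0,0]},
  ],
  force=40,
)

```text
clock: 51.92
tcp_pos: [0.566, 0.2124, 0.1332]
orientation: [-0.0, 0.976, 0.218, -0.003]
wrist_force: [1.2, -0.1, -1.1]
finger_gap: 0.0571
```

```bash
python3 - <<'E'
from h import *
plan((.6445,-.207,.15),25)
E
```

```text
tcp [0.566  0.2124 0.1332] F [ 1.2 -0.1 -1.1] gap 0.0571 q [ 0.23  0.42 -0.06  1.1   0.    2.93] rot [-0.08  0.32  0.2 ] dp after rot [-0.1061  0.4133 -0.0168] before [-0.1076  0.4129 -0.0168] t 51.9167
```

>>> play_rows(
  steps=[
    {"claw": 120,"dp": [0,0,-0.017],"angular": [0,0,0]},
    {"claw": 120,"dp": [-0.0088,0.0344,0],"angular": [0,0,0]},
    {"claw": 120,"dp": [-0.0088,0.0344,0],"angular": [0,0,0]},
    {"claw": 120,"dp": [-0.0088,0.0344,0],"angular": [0,0,0]},
    {"claw": 120,"dp": [-0.0088,0.0344,0],"angular": [0,0,0]},
    {"claw": 120,"dp": [-0.0088,0.0344,0],"angular": [0,0,0]},
    {"claw": 120,"dp": [-0.0088,0.0344,0],"angular": [0,0,0]},
    {"claw": 120,"dp": [-0.0088,0.0344,0],"angular": [0,0,0]},
  ],
)

```text
clock: 52.58
tcp_pos: [0.6147, -0.0327, 0.1515]
orientation: [-0.0, 0.976, 0.218, -0.0]
wrist_force: [-0.1, 0.0, -1.3]
finger_gap: 0.0568
```

>>> play_rows(
  steps=[
    {"claw": 120,"dp": [-0.0088,0.0344,0],"angular": [0,0,0]},
    {"claw": 120,"dp": [-0.0088,0.0344,0],"angular": [0,0,0]},
    {"claw": 120,"dp": [-0.0088,0.0344,0],"angular": [0,0,0]},
    {"claw": 120,"dp": [-0.0088,0.0344,0],"angular": [0,0,0]},
    {"claw": 120,"dp": [-0.0088,0.0344,0],"angular": [0,0,0]},
    {"claw": 120,"dp": [0,0,0],"angular": [0,0,7]},
    {"claw": 120,"dp": [0,0,0],"angular": [0,0,7]},
    {"claw": 120,"dp": [0,0,0],"angular": [0,0,7]},
  ],
)

```text
clock: 53.25
tcp_pos: [0.6479, -0.2066, 0.1508]
orientation: [-0.0, 0.999, 0.033, -0.001]
wrist_force: [0.1, 0.4, -1.6]
finger_gap: 0.057
```

>>> play_rows(
  steps=[
    {"claw": 120,"dp": [0,0,0],"angular": [0,0,0]},
    {"claw": 120,"dp": [0,0,0],"angular": [0,0,0]},
    {"claw": 120,"dp": [0,0,0],"angular": [0,0,0]},
    {"claw": 120,"dp": [0,0,0],"angular": [0,0,0]},
    {"claw": 120,"dp": [0,0,0],"angular": [0,0,0]},
    {"claw": 120,"dp": [0,0,0],"angular": [0,0,0]},
    {"claw": 120,"dp": [0,0,0],"angular": [0,0,0]},
    {"claw": 120,"dp": [0,0,0],"angular": [0,0,0]},
  ],
)

```text
clock: 53.92
tcp_pos: [0.6486, -0.2055, 0.1509]
orientation: [-0.0, 0.999, 0.037, 0.0]
wrist_force: [-0.5, 0.1, -1.5]
finger_gap: 0.0575
```

```bash
python3 - <<'E'
from h import *
plan((.6445,-.207,.0285),4)
im,d,c,T=shot('wrist'); save('m10',im)
E
```

```text
tcp [ 0.6486 -0.2055  0.1509] F [-0.5  0.1 -1.5] gap 0.0575 q [-0.42  0.55  0.2   1.21  0.    2.64] rot [-0.   -0.    0.23] dp after rot [-0.0042  0.0013  0.1224] before [-0.0042  0.0012  0.1224] t 53.9167
```

View pics/m10.png

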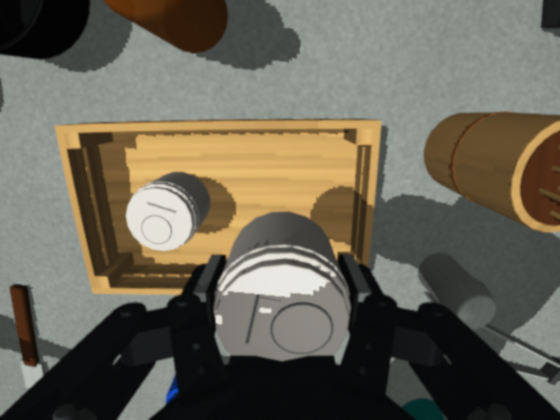

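Tub A is upright at the left of the crate and the right side is free. Lowering tub B.

>>> play_rows(
  steps=[
    {"claw": 120,"dp": [-0.0042,0.0013,0.02],"angular": [0,0,0]},
    {"claw": 120,"dp": [0,0,0.025],"angular": [0,0,0]},
    {"claw": 120,"dp": [0,0,0.025],"angular": [0,0,0]},
    {"claw": 120,"dp": [0,0,0.025],"angular": [0,0,0]},
    {"claw": 120,"dp": [0,0,0.015],"angular": [0,0,0]},
    {"claw": 120,"dp": [0,0,0.007],"angular": [0,0,0]},
    {"claw": 120,"dp": [0,0,0.003],"angular": [0,0,0]},
    {"claw": 120,"dp": [0,0,0],"angular": [0,0,0]},
  ],
)

```text
clock: 54.63
tcp_pos: [0.6444, -0.2072, 0.0307]
orientation: [-0.0, 0.999, 0.037, -0.0]
wrist_force: [0.2, -0.8, -2.3]
finger_gap: 0.0575
```

```bash
python3 - <<'E'
from h import *
plan((.6445,-.207,.0275),4)
E
```

```text
tcp [ 0.6444 -0.2072  0.0307] F [ 0.2 -0.8 -2.3] gap 0.0575 q [-0.43  0.63  0.02  0.96  0.    2.64] rot [-0.02  0.02  0.2 ] dp after rot [ 0.0001 -0.0002  0.0032] before [ 0.0001 -0.0002  0.0032] t 54.6333
```

>>> play_rows(
  steps=[
    {"claw": 120,"dp": [0,0,0.0015],"angular": [0,0,0]},
    {"claw": 120,"dp": [0,0,0.001],"angular": [0,0,0]},
    {"claw": 75,"dp": [0,0,0],"angular": [0,0,0]},
    {"claw": 60,"dp": [0,0,0],"angular": [0,0,0]},
    {"claw": 45,"dp": [0,0,0],"angular": [0,0,0]},
    {"claw": 45,"dp": [0,0,0],"angular": [0,0,0]},
    {"claw": 45,"dp": [0,0,-0.02],"angular": [0,0,0]},
    {"claw": 45,"dp": [0,0,-0.03],"angular": [0,0,0]},
  ],
)

```text
clock: 55.3
tcp_pos: [0.6419, -0.206, 0.0753]
orientation: [-0.002, 0.999, 0.037, -0.003]
wrist_force: [0.5, 0.6, -0.5]
finger_gap: 0.0702
```

>>> play_rows(
  steps=[
    {"claw": 45,"dp": [0,0,-0.035],"angular": [0,0,0]},
    {"claw": 45,"dp": [0,0,-0.035],"angular": [0,0,0]},
    {"claw": 45,"dp": [0,0,-0.035],"angular": [0,0,0]},
    {"claw": 45,"dp": [0,0,-0.035],"angular": [0,0,0]},
    {"claw": 45,"dp": [-0.03,0,-0.02],"angular": [0,0,0]},
    {"claw": 45,"dp": [-0.035,0,0],"angular": [0,0,0]},
    {"claw": 45,"dp": [-0.035,0,0],"angular": [0,0,0]},
    {"claw": 45,"dp": [-0.035,0,0],"angular": [0,0,0]},
  ],
)

```text
clock: 55.97
tcp_pos: [0.5088, -0.2171, 0.2391]
orientation: [0.001, 0.999, 0.037, 0.001]
wrist_force: [0.1, 0.1, 0.4]
finger_gap: 0.0706
```

>>> play_rows(
  steps=[
    {"claw": 45,"dp": [-0.035,0.02,0],"angular": [0,0,0]},
    {"claw": 45,"dp": [-0.03,0.02,0],"angular": [0,0,0]},
    {"claw": 45,"dp": [0,0,0],"angular": [0,0,0]},
    {"claw": 45,"dp": [0,0,0],"angular": [0,0,0]},
    {"claw": 45,"dp": [0,0,0],"angular": [0,0,0]},
    {"claw": 45,"dp": [0,0,0],"angular": [0,0,0]},
    {"claw": 45,"dp": [0,0,0],"angular": [0,0,0]},
    {"claw": 45,"dp": [0,0,0],"angular": [0,0,0]},
  ],
)

```text
clock: 56.63
tcp_pos: [0.4487, -0.2611, 0.2381]
orientation: [-0.0, 0.999, 0.037, -0.0]
wrist_force: [1.3, 0.5, -0.1]
finger_gap: 0.0707
```

```bash
python3 - <<'E'
from h import *
plan((.5,-.2,.25),4)
for n in('wrist','side','top'):
    im,d,c,T=shot(n); P=cloud(d,c,T); save('f_'+n,im)
    for (x,y) in((.6375,-.107),(.6445,-.207)):
        m=(np.hypot(P[...,0]-x,P[...,1]-y)<.035)&(P[...,2]>.055)&(P[...,2]<.08); p=P[m]
        if len(p)>30: print(n,len(p),cv2.minEnclosingCircle(p[:,:2].astype(np.float32)),np.percentile(p[:,2],[50,95]).round(4))
    m=(P[...,0]>.38)&(P[...,0]<.53)&(P[...,1]>.1)&(P[...,1]<.3)&(P[...,2]>.275)&(P[...,2]<.31); p=P[m]
    if len(p)>30: print('bar',cv2.minAreaRect(p[:,:2].astype(np.float32)))
a=cv2.imread('pics/f_side.png');b=cv2.imread('pics/f_wrist.png'); cv2.imwrite('pics/fin.png',np.hstack([cv2.resize(b,(400,300)),cv2.resize(a,(400,300))]))
E
```

```text
tcp [ 0.4487 -0.2611  0.2381] F [ 1.3  0.5 -0.1] gap 0.0707 q [-0.68  0.21 -0.1   1.27  0.    2.38] rot [-0.02  0.01  0.29] dp after rot [ 0.0555 -0.0574 -0.0119] before [ 0.0558 -0.0571 -0.0119] t 56.6333
wrist 442 ((0.6197850704193115, -0.10948241502046585), 0.022517170757055283) [0.0629 0.0654]
wrist 386 ((0.6242554783821106, -0.20999205112457275), 0.021197566762566566) [0.0612 0.0651]
side 257 ((0.6339066028594971, -0.10440318286418915), 0.03043302521109581) [0.0622 0.067 ]
side 229 ((0.640481173992157, -0.20358377695083618), 0.029554525390267372) [0.0624 0.0665]
bar ((0.4520193040370941, 0.23058253526687622), (0.11906157433986664, 0.021679650992155075), 81.87638854980469)
top 316 ((0.6360169053077698, -0.10659423470497131), 0.02928057312965393) [0.0644 0.0685]
top 313 ((0.6422708630561829, -0.2069944143295288), 0.02890286222100258) [0.0641 0.0677]
bar ((0.45362961292266846, 0.22863222658634186), (0.11831175535917282, 0.02211245335638523), 82.67166137695312)
```

View pics/fin.png

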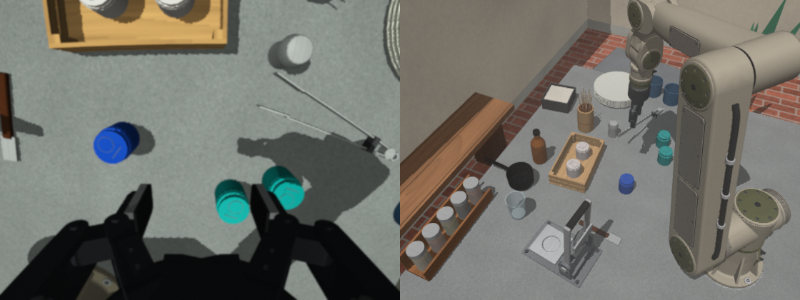

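Both lid tops read about 0.064 (6 mm floor plus 58 mm), so both tubs are closed and standing. The bar is at its rest and no other white tub is in sight.

```bash
python3 -c "
from workcell import env
print(env.hand_in())"
```

```text
the job is handed in; nothing more can be done
None
```

The job is handed in. I found two open white tubs, closed both in the press, and stood both upright on the crate floor. It took 57 s of the 210 s, and no verdict is reported.

- **Pressing:** For each tub I pulled the lever down until the arms were level and the force reached about 30 N with almost no further movement. I then eased it back up in the grip at about 0.6–0.7 rad/s. I had no direct reading of the lever's speed.
- **Lids:** In the nest, each lid top dropped from about 73 mm to 67–68 mm, as a fully closed lid should. In the crate, the side and top cameras put both lid tops at 62–64 mm, against 64 mm expected.
- **Crate and lever:** The tubs are at about ±5 cm along the crate's length, near its centre line. The lever bar measured within 1–2 mm of where it started, and the gripper is clear of everything.
- **Other things on the shelf:** They look unmoved in the final picture. I didn't measure them.
- **Checks that disagreed:** The final wrist view placed the tubs about 2 cm closer to the robot than the other two cameras did. It showed only part of each lid, because the picture's edge cut them off. On the first approach to the nest, the last joint reached its limit and tilted the held tub by about 3°. I lifted it, turned the tool and lowered it in straight.

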